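# Shut and blank off an outlet of a tap bank

## Task

One tap of the four-way tap bank has been left open (its bar handle points front to back, the other three lie along the row): take it off line. Press its handle down and, keeping it pressed, turn it clockwise until you just feel its stop, without straining it, and let it spring up locked; only then put the loose blanking plug fully home in that tap's outlet. Do not touch the other taps, and leave the things standing around where they are.

Things in the scene. Friction and masses are not known exactly. Their poses are not given: they have to be found in the camera images.
- bank: fixed aluminium bed plate, 130 x 276 x 8 mm, carrying four alike white tap modules side by side, 56 mm apart along its y axis (the row). Origin: centre of its underside, on the worktop; z up; -x is the front, where the outlets are. The bank's place and yaw vary, and so does which of the four places each module has.
- tap_a: the module left open, its outlet empty: fixed white block 118 x 50 mm, top 34 mm above the worktop. Origin on the worktop under the block, axes as the bank. The tap's upright axis is at x = +28 mm, y = 0, its outlet at x = -42 mm, y = 0. A steel bonnet 36 mm across stands round the tap's axis up to 56 mm; the lock and the stop are inside it.
- tap_a_handle: the open tap's black handle: bar 36 mm long (its x axis), 10 mm thick (its y), 72 to 104 mm above the worktop, on a skirt 32 mm across at 64 to 72 mm (handle up). Origin on the tap's axis at worktop level. At the start the bar points front to back. The neighbours' bar ends are 38 mm from this tap's axis: some 30 mm beside the bar for each finger, so do not open wide there.
- tap_a_grip (a point): point on the tap's axis in the middle of the open tap's bar, 92 mm above the worktop (handle up); x along the bar, z up. The bar's top is 12 mm higher, the skirt's top 20 mm lower.
- tap_a_press (a joint): how far the open tap's handle is pressed down, m: 0 up, 0.007 bottom. Its spring takes 6 N to start and 12 N at the bottom. Unpressed, the handle is locked both open and shut; it must be down at least 0.0045 to turn (0.006 is a good depth). Between the two locked places it cannot rise.
- tap_a_turn (a joint): turn of the open tap's handle, rad, clockwise from above: 0 open; shut at a firm stop somewhere from 0.85 to 1.5, unseen and different each time. It rises and locks only within about 0.05 of the stop. Turning takes about 0.05 N m; against the stop this grows by some 0.03 to 0.08 per 0.01 rad. Stop or lock is strained when its dogs, 13 mm off the axis, bear with over 30 N (0.4 N m).
- tap_a_outlet (a point): centre of the mouth of tap_a's outlet, a steel boss 27 mm across that rises from the block to 60 mm above the worktop; z up. Round bore 20.6 mm across, 23 mm deep. It lies 70 mm in front of the tap's axis; the shut handle's bar may stand askew and come within 48 mm of it, so open the fingers only a little when letting the plug go.
- plug: loose grey blanking plug, 40 g, upright on the worktop right of the bank: tapered stem 20 mm long, 16 mm across at the foot, 19 mm under the head; ribbed round head 30 mm across, 24 mm high. Origin: centre of the foot's underside; z up along the plug. Home, its shoulder lies on the outlet's rim, head from 60 to 84 mm above the worktop. The other outlets wear the same plugs.
- plug_shoulder (a point): centre of the underside of the plug's head, 20 mm above its foot; z along the plug.
- tap_b: another tap module, like tap_a but shut, a blanking plug in its outlet (head 30 mm across, top 84 mm above the worktop) and its bar handle lying roughly along the row, top 104 mm; same origin and axes as tap_a. Not to be touched.
- tap_c: another tap module, like tap_a but shut, a blanking plug in its outlet (head 30 mm across, top 84 mm above the worktop) and its bar handle lying roughly along the row, top 104 mm; same origin and axes as tap_a. Not to be touched.
- tap_d: another tap module, like tap_a but shut, a blanking plug in its outlet (head 30 mm across, top 84 mm above the worktop) and its bar handle lying roughly along the row, top 104 mm; same origin and axes as tap_a. Not to be touched.
- dropper_bottle: loose amber glass dropper bottle, 35 mm across, 98 mm high, standing behind the plug; origin under its centre. Leave it.
- small_flask: loose small glass conical flask, 51 mm across, 85 mm high, standing behind the plug, left of the dropper bottle; origin under its centre. Leave it.
- marker: loose marker pen, 13 x 122 mm, lying left of the bank; origin under its centre. Leave it.
Mind the look-alikes: they are no part of the job. Several things have the shape of the plug; the one meant has the colours described above.

How it is judged:
On the way, in this order (a step that is already met when the one before it is completed fails the run):
1. the open tap is turned clockwise to its stop and has sprung up locked (value of joint tap_a_turn above 0.6 rad and value of joint tap_a_press below 0.0015 m), for 0.2 s.
2. the plug is home in that tap's outlet (horizontal distance between plug_shoulder and tap_a_outlet below 0.003 m and z of plug_shoulder in the frame of tap_a_outlet below 0.002 m and angle between plug's own z axis and vertical below 0.06 rad), for 0.2 s.
At the end, for the whole second after the job is handed in: tap_a's handle is turned more than 0.6 rad clockwise and has sprung up locked (pressed less than 1.5 mm), and the plug sits at rest in tap_a's outlet: shoulder within 2 mm of the rim in height and 3 mm of the outlet's centre, tilted less than 0.06 rad (all of step 1 and all of step 2 and linear speed of plug below 0.01 m/s); the robot touches nothing.
It fails at once if the stop or the lock of the tap is strained (more than 30 N on its dogs) (contact force between tap_a_handle and tap_a above 30 N).
It fails at once if the robot touches one of the other taps (contact force between any of the fingers, the arm and tap_b above 0.5 N or contact force between any of the fingers, the arm and tap_c above 0.5 N or contact force between any of the fingers, the arm and tap_d above 0.5 N).
It fails at once if the dropper bottle, the flask or the marker is moved more than 15 mm (distance of any of dropper_bottle, small_flask, marker from where it was at the start of the episode above 0.015 m).
It also fails if it takes over 67 s, if anything falls off the work surface, if the arm or the gripper's body presses on something with over 40 N, if the wrist force passes 120 N, or if a joint passes its speed limit or range.

## Robot

A 6-joint arm with a two-finger parallel gripper is mounted at the origin on a cart in front of the work surface, level with it; the furniture and walls round the work are solid. World frame = base frame: x ahead of the robot, y to its left, z up, the work surface at z = 0. Lengths are in m, angles in rad, forces in N, time in s.
With the tool pointing down it reaches from about 0.325 to 0.75 m from the base axis. Payload 7.6 kg.
Tool frame: the origin (TCP) lies midway between the tips of the shut fingers; the grasp point (between the pads) lies 19 mm behind it; z points along the fingers, y is the direction in which the jaws open and shut (so a half turn about z gives the same grasp; the last joint's range is limited). The gripper opens to 85 mm and grips with 20 to 120 N. Pads are 22 mm wide; open, the fingers measure 114 mm over their backs; the gripper's body (76 mm by 85 mm) begins 54 mm behind the grasp point. The pads swing forward as they close: fully open they stand 13 mm farther back than shut.
Start: joints at [1.218, 0.052, 1.401, -0, 1.689, -0.07], TCP at [0.146, 0.504, 0.231] pointing down, gripper open.
Joint ranges: [-2.9, 2.9], [-0.91, 2.17], [0.12, 2.37], [-1.06, 4.2], [0.26, 2.73], [-2.93, 2.93]. Speed limits (rad/s): [2.57, 2.57, 3.01, 3.14, 3.14, 3.14].

## Interface

Orientations are given as a unit quaternion [w, x, y, z].
In Python, from cell import * gives the robot as it stands.
- The arm moves only by the tool move_arm, never from a script. Its argument "series" is a list of rows, each an object of numbers: "tx", "ty", "tz": the shift along the tool's x, y, z each as a share of 600 mm, from -1 to 1; "wx", "wy", "wz": the turn, a rotation vector about the tool's x, y, z each as a share of 0.5 rad, from -1 to 1; "jaw": the opening, from 0 (shut) to 1 (fully open). A call has exactly 5 rows; each row is the pose to reach, as a shift and turn from the pose commanded when the call began, along the tool's axes at that moment; what a row does not reach only later rows make up. A row lasts 1/10 s, in which the tool goes at most 50 mm and 8.59 degrees, less where a joint would pass 70% of its speed; a pose out of reach is approached as far as the arm can. A call with a number of a shift or a turn outside -1 to 1 is refused whole. A call with a gripper value outside its range is refused whole. The fingers move at their own pace and stop on an object; "force" is the grip in N (left out, the last holds). Time passes only in rows, so rows that repeat a pose let the fingers close, or fill a call up. It gives the time, the measured TCP pose, the force and the opening at its end, in the units of the state.
- state(): the state, without advancing time (a new reading comes with each control period).
- get_image(name): name is "scene" or "top" or "wrist"; returns the picture (400x640x3 uint8, red, green, blue); there is no depth.
- get_calibration(name): a dict with "fx", "fy", "cx", "cy" (pixels), "rvec" (rotation vector, rad) and "tvec" (3), from world to camera coordinates, as OpenCV has them. Camera axes: x right, y down, z forward; pixel columns grow to the right and rows downward; lengths in m; the calibration is good to about 2 mm. A picture is of the moment at which its call begins: read the wrist's pose just before it. get_calibration takes no time and is no camera call; for the wrist camera it gives the pose at the moment of the call.
- sign_off(): hands the job in, once; it reports no verdict.
The state is a dict: "time": time; "joints": joint angles; "dq": joint speeds; "tau": joint torques, N m; "ee_pos": TCP position; "tcp_rot": TCP orientation; "force": force on the tool from outside, world axes, zero at the start; "torque": the same for the moment, N m; "finger_gap": finger opening in m.
Only numpy, scipy, OpenCV 4.12 (cv2) and the standard library are available. Lean on these libraries where they do the work, as an engineer would, in place of code of your own. Each camera call takes 0.05 s, during which the arm holds its last target.

## Working session

There is one attempt and no reset: what is moved stays moved. The work goes in short steps, Python scripts to look and compute and a tool call to move; the robot and the scene stay as the last step left them, time stands still between calls to the robot, and variables do not carry over. Pictures are saved under pics/ and viewed, and the job is handed in when it is done.

Besides the shell and the picture viewer there is one more tool, called after "Emit:" as name(argument=value, ...), one argument or row to a line, values as JSON. move_arm: Moves the arm, as the interface text tells. Its arguments: {"type":"object","properties":{"series":{"type":"array"},"force":{"type":"number"}},"required":["series"]}

```bash
ls -la; mkdir -p pics
python3 - <<'E'
from cell import *
import cv2, json
print(state())
for n in ["scene","top","wrist"]:
    im=get_image(n); cv2.imwrite(f"pics/{n}0.png",im[:,:,::-1]); print(n,get_calibration(n))
print(state()["time"])
E
```

```text
total 12
drwxr-xr-x  3 agent agent 4096 Dec  7 16:09 .
drwxr-xr-x 23 root  root  4096 Dec  7 16:09 ..
drwxr-xr-x  2 agent agent 4096 Dec  7 16:09 pics
{'time': 0.0, 'joints': array([ 1.21769980e+00,  5.28451869e-02,  1.40174354e+00, -3.72011016e-05,
        1.68859970e+00, -7.02812610e-02]), 'dq': array([-0.00053999, -0.0004976 , -0.00111675, -0.0020865 , -0.00173752,
       -0.00061258]), 'tau': array([-1.62902594e-03, -3.81634820e+01, -3.60197854e+01, -1.60309096e-04,
        5.79118176e-03,  3.05613139e-05]), 'ee_pos': array([0.1463787 , 0.50386127, 0.23045852]), 'tcp_rot': array([-1.49584498e-04,  1.40938943e-01,  9.90017968e-01, -7.83959213e-04]), 'force': array([ 0.32848625, -0.00431225,  0.33061859]), 'torque': array([-0.03548511, -0.01017483, -0.03712777]), 'finger_gap': 0.08532398632278297}
scene {'fx': 424.7571496175597, 'fy': 424.7571496175597, 'cx': 320.6523963006774, 'cy': 191.31868982868758, 'rvec': array([ 1.83145647, -0.95025423,  0.60362568]), 'tvec': array([-0.40028019,  0.20245877,  0.76759013])}
top {'fx': 476.95000852036947, 'fy': 476.95000852036947, 'cx': 316.46015107973983, 'cy': 193.5294781733213, 'rvec': array([ 2.20868967, -2.16343429,  0.14016645]), 'tvec': array([-0.14875459,  0.50610178,  1.1249676 ])}
wrist {'fx': 297.94326528649253, 'fy': 297.94326528649253, 'cx': 324.5922941912555, 'cy': 201.9828615413427, 'rvec': array([-2.30646921, -1.73220869, -0.2650624 ]), 'tvec': array([-0.52463108, -0.03985017,  0.37992072])}
0.15
```

View pics/scene0.png

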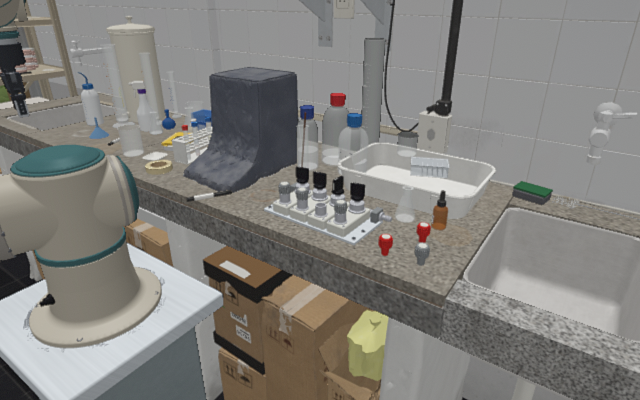

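View pics/top0.png

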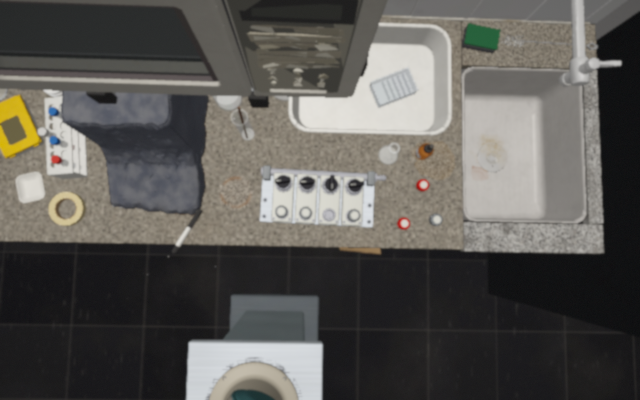

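View pics/wrist0.png

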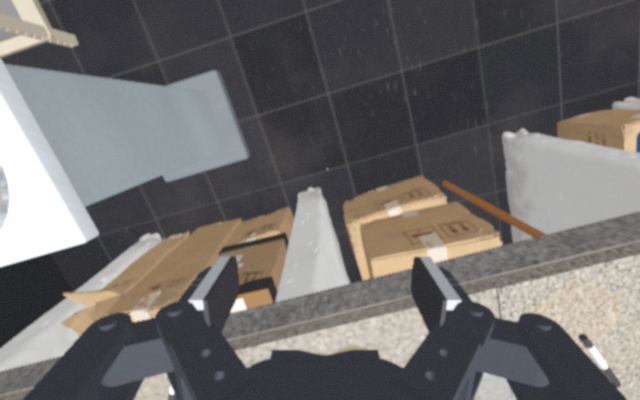

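```bash
cat > h.py <<'E'
import numpy as np, cv2
from scipy.spatial.transform import Rotation as R
def proj(cal,P):
    K=np.array([[cal["fx"],0,cal["cx"]],[0,cal["fy"],cal["cy"]],[0,0,1]])
    return cv2.projectPoints(np.array(P,float).reshape(-1,3),cal["rvec"],cal["tvec"],K,None)[0].reshape(-1,2)
def unproj(cal,uv,z):
    uv=np.array(uv,float).reshape(-1,2)
    Rm=cv2.Rodrigues(cal["rvec"])[0]; C=-Rm.T@cal["tvec"]
    d=np.c_[(uv[:,0]-cal["cx"])/cal["fx"],(uv[:,1]-cal["cy"])/cal["fy"],np.ones(len(uv))]@Rm
    z=np.broadcast_to(np.asarray(z,float),(len(uv),))
    return C+d*((z-C[2])/d[:,2])[:,None]
def campos(cal):
    Rm=cv2.Rodrigues(cal["rvec"])[0]; return -Rm.T@cal["tvec"],Rm
def tool(st):
    q=st["tcp_rot"]; return R.from_quat([q[1],q[2],q[3],q[0]])
E
python3 - <<'E'
from cell import *
from h import *
for n in ["scene","top","wrist"]:
    c=get_calibration(n); print(n,campos(c)[0], proj(c,[[0,0,0],[0.146,.504,.231]]))
print(tool(state()).as_matrix())
c=get_calibration("top")
print(unproj(c,[[283,181],[307,182],[331,182],[355,184]],.104))
print(unproj(c,[[281,212],[305,213],[329,214],[353,215]],.084))
print(unproj(c,[[436,220],[404,223],[423,185]],[.044,.044,.044]))
t=cv2.imread("pics/top0.png"); cv2.imwrite("pics/top0c.png",cv2.resize(t[140:240,240:450],None,fx=3.8,fy=3.8,interpolation=cv2.INTER_CUBIC))
t=cv2.imread("pics/scene0.png"); cv2.imwrite("pics/scene0c.png",cv2.resize(t[150:270,250:460],None,fx=3.8,fy=3.8,interpolation=cv2.INTER_CUBIC))
E
```

```text
scene [-0.26724815 -0.67765968  0.50967066] [[ 99.1515407  303.35218999]
 [ 23.21277462 117.48215793]]
top [ 0.39707166 -0.10372238  1.17277227] [[253.39299858 408.10032099]
 [-26.06811051 368.11739239]]
wrist [0.07321999 0.52561883 0.37353612] [[-86.83642603 170.73136572]
 [324.12482586 257.36632785]]
[[-9.60273161e-01  2.79061460e-01 -3.98370197e-04]
 [ 2.79061733e-01  9.60272541e-01 -1.09382657e-03]
 [ 7.72991214e-05 -1.16154218e-03 -9.99999322e-01]]
[[ 0.52821605 -0.05996742  0.104     ]
 [ 0.52719305 -0.1140713   0.104     ]
 [ 0.52844246 -0.1682918   0.104     ]
 [ 0.52513835 -0.22274016  0.104     ]]
[[ 0.45937443 -0.05644211  0.084     ]
 [ 0.45823865 -0.11120104  0.084     ]
 [ 0.45709966 -0.16611431  0.084     ]
 [ 0.45595745 -0.22118257  0.084     ]]
[[ 0.45032246 -0.424168    0.044     ]
 [ 0.44161696 -0.34737199  0.044     ]
 [ 0.53366131 -0.39314403  0.044     ]]
```

View pics/top0c.png

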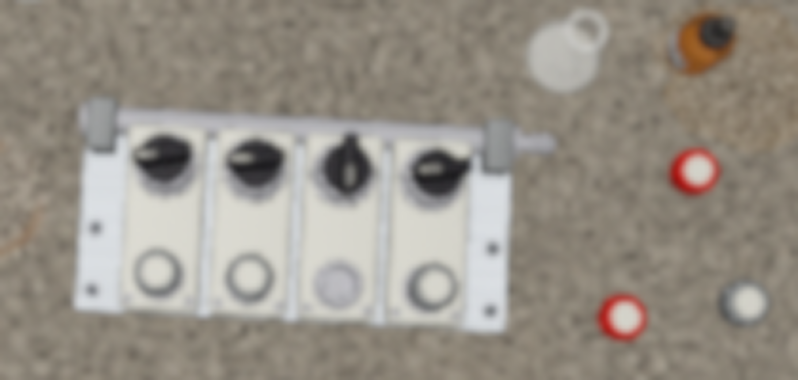

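View pics/scene0c.png

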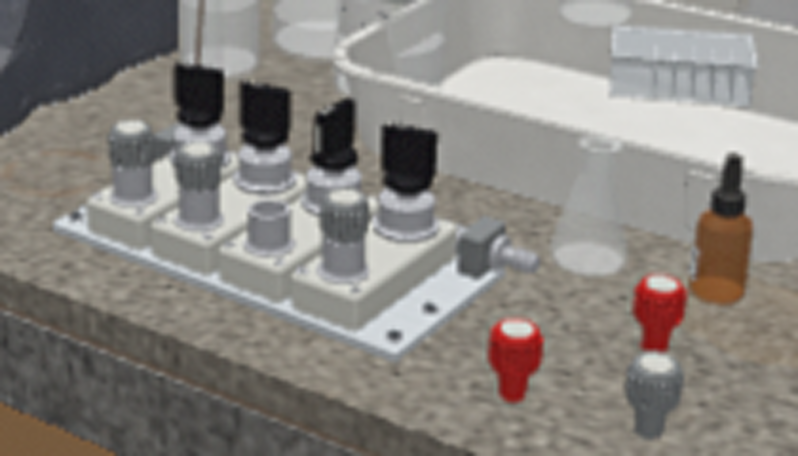

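Candidates for the plug in the top picture:
- loose grey plug at (436,220)
- red look-alikes at (404,223) and (423,185)
- grey plugs seated in the other outlets at (281,212), (305,213) and (353,215)

I choose the loose grey one at (436,220); the crop confirms it. The open tap is the third from the left: its handle is at (331,182), pointing front to back, and its empty outlet is at (329,214).

```bash
cat >> h.py <<'E'
def plan(st,target,yaw=None):
    """shift shares and wz share to reach target TCP pos / yaw(tool x angle), tool down"""
    Rt=tool(st); d=Rt.inv().apply(np.array(target)-st["ee_pos"])
    out=dict(t=np.round(d/0.6,4), mm=np.round(d*1000,1))
    if yaw is not None:
        Rd=R.from_matrix(np.c_[[np.cos(yaw),np.sin(yaw),0],[np.sin(yaw),-np.cos(yaw),0],[0,0,-1]])
        w=(Rt.inv()*Rd).as_rotvec(); out["w"]=np.round(w/0.5,4)
    return out
def show(tag,n="wrist",box=None,f=None):
    from cell import get_image,get_calibration
    c=get_calibration(n); im=get_image(n)[:,:,::-1]; cv2.imwrite(f"pics/{tag}_raw.png",im)
    np.save(f"pics/{tag}.npy",c,allow_pickle=True)
    if box:
        x0,x1,y0,y1=box; im=cv2.resize(im[y0:y1,x0:x1],None,fx=f,fy=f,interpolation=cv2.INTER_CUBIC)
    cv2.imwrite(f"pics/{tag}.png",im); return c
E
python3 - <<'E'
from cell import *
from h import *
st=state(); c=get_calibration("wrist"); C,Rm=campos(c); Rt=tool(st)
print("cam in tool",Rt.inv().apply(C-st["ee_pos"]), "axes", Rt.inv().apply(Rm))
print(plan(st,[0.48,-0.17,0.27],np.pi-0.02))
E
```

```text
cam in tool [ 0.07633848  0.00022336 -0.1428472 ] axes [[ 1.04446532e-04  9.99999949e-01  3.02572772e-04]
 [-9.53633030e-01  1.90669536e-04 -3.00971772e-01]
 [-3.00971814e-01 -2.57107932e-04  9.53633001e-01]]
{'t': array([-0.8474, -0.9235, -0.0645]), 'mm': array([-508.4, -554.1,  -38.7]), 'w': array([-2.300e-03, -5.000e-04, -5.256e-01])}
```

Emit:
move_arm(
  series=[
    {"tx": -0.0565,"ty": -0.0616,"tz": -0.0043,"wz": -0.1,"jaw": 1},
    {"tx": -0.113,"ty": -0.123,"tz": -0.009,"wz": -0.2,"jaw": 1},
    {"tx": -0.17,"ty": -0.185,"tz": -0.013,"wz": -0.3,"jaw": 1},
    {"tx": -0.226,"ty": -0.246,"tz": -0.017,"wz": -0.4,"jaw": 1},
    {"tx": -0.283,"ty": -0.308,"tz": -0.022,"wz": -0.525,"jaw": 1},
  ],
)

```text
schema error: expected keys tx, ty, tz, wx, wy, wz, jaw
```

Emit:
move_arm(
  series=[
    {"tx": -0.0565,"ty": -0.0616,"tz": -0.0043,"wx": 0,"wy": 0,"wz": -0.1,"jaw": 1},
    {"tx": -0.113,"ty": -0.123,"tz": -0.009,"wx": 0,"wy": 0,"wz": -0.2,"jaw": 1},
    {"tx": -0.17,"ty": -0.185,"tz": -0.013,"wx": 0,"wy": 0,"wz": -0.3,"jaw": 1},
    {"tx": -0.226,"ty": -0.246,"tz": -0.017,"wx": 0,"wy": 0,"wz": -0.4,"jaw": 1},
    {"tx": -0.283,"ty": -0.308,"tz": -0.022,"wx": 0,"wy": 0,"wz": -0.525,"jaw": 1},
  ],
)

```text
time: 0.65
ee_pos: [0.2576, 0.2787, 0.2442]
tcp_rot: [0.0, 0.009, 1.0, -0.0]
force: [0.8, -0.2, -0.9]
finger_gap: 0.0851
```

Emit:
move_arm(
  series=[
    {"tx": -0.035,"ty": -0.073,"tz": -0.01,"wx": 0,"wy": 0,"wz": 0,"jaw": 1},
    {"tx": -0.07,"ty": -0.146,"tz": -0.02,"wx": 0,"wy": 0,"wz": 0,"jaw": 1},
    {"tx": -0.11,"ty": -0.22,"tz": -0.03,"wx": 0,"wy": 0,"wz": 0,"jaw": 1},
    {"tx": -0.15,"ty": -0.293,"tz": -0.04,"wx": 0,"wy": 0,"wz": 0,"jaw": 1},
    {"tx": -0.19,"ty": -0.366,"tz": -0.043,"wx": 0,"wy": 0,"wz": 0,"jaw": 1},
  ],
)

```text
time: 1.15
ee_pos: [0.3669, 0.0576, 0.2709]
tcp_rot: [0.001, 0.01, 1.0, 0.0]
force: [1.3, 0.4, 0.9]
finger_gap: 0.0854
```

Emit:
move_arm(
  series=[
    {"tx": -0.035,"ty": -0.073,"tz": 0,"wx": 0,"wy": 0,"wz": 0,"jaw": 0.5},
    {"tx": -0.07,"ty": -0.146,"tz": 0,"wx": 0,"wy": 0,"wz": 0,"jaw": 0.25},
    {"tx": -0.11,"ty": -0.22,"tz": 0,"wx": 0,"wy": 0,"wz": 0,"jaw": 0.25},
    {"tx": -0.15,"ty": -0.293,"tz": 0,"wx": 0,"wy": 0,"wz": 0,"jaw": 0.25},
    {"tx": -0.194,"ty": -0.375,"tz": 0,"wx": 0,"wy": 0,"wz": 0,"jaw": 0.25},
  ],
)

```text
time: 1.65
ee_pos: [0.4758, -0.1643, 0.2699]
tcp_rot: [-0.0, 0.01, 1.0, 0.0]
force: [0.3, 1.2, 0.6]
finger_gap: 0.0214
```

Run:
```python
from cell import *
from h import *
st=state(); print(st["time"],st["ee_pos"],st["joints"],st["finger_gap"])
show("w1")
```

```text
1.65 [ 0.47581171 -0.16430693  0.26988264] [-4.05997323e-01 -1.51460889e-02  1.39279939e+00  2.34649118e-04
  1.76410956e+00 -1.95593703e+00] 0.021388647213112285
```

View pics/w1.png

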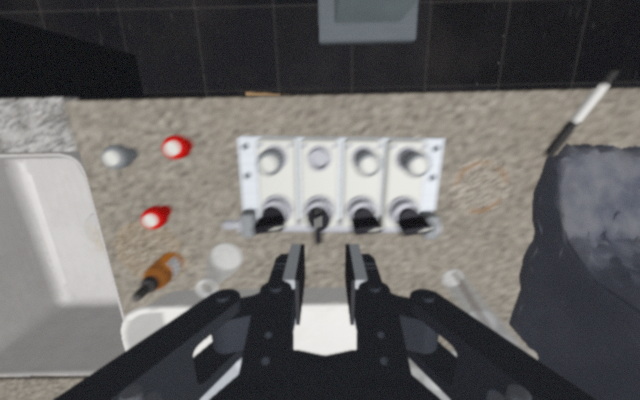

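Run:
```python
from cell import *
from h import *
st=state(); print(st["time"],st["ee_pos"],st["force"])
c=show("w2",box=(220,460,120,250),f=3.3)
```

```text
1.7 [ 0.47731572 -0.16955768  0.26705919] [-2.59060751 -3.88647905 -1.85653429]
```

View pics/w2.png

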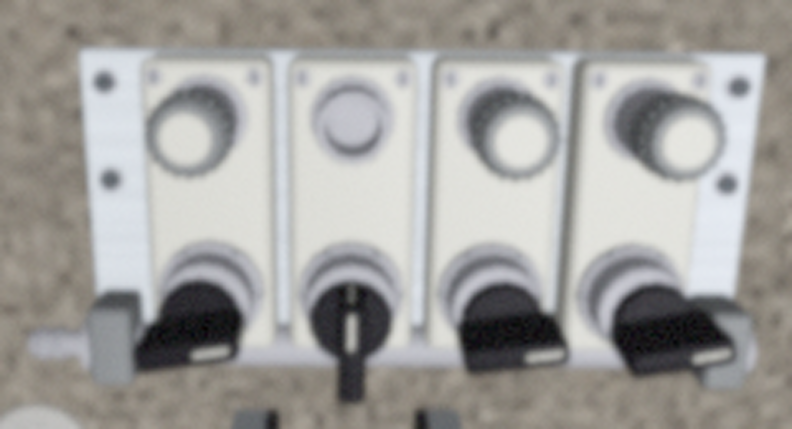

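```bash
cat >> h.py <<'E'
def circ(c,z,r,n=40):
    a=np.linspace(0,2*np.pi,n); return np.c_[c[0]+r*np.cos(a),c[1]+r*np.sin(a),np.full(n,z)]
def box(c,yaw,lx,ly,z):
    R2=np.array([[np.cos(yaw),-np.sin(yaw)],[np.sin(yaw),np.cos(yaw)]])
    p=np.array([[-lx,-ly],[lx,-ly],[lx,ly],[-lx,ly],[-lx,-ly]])/2@R2.T+np.array(c)[:2]
    return np.c_[p,np.full(5,z)]
def overlay(tag,outlet,yaw,slot,box_=None,f=3,turn=0,bankc=None):
    """slot: tap y offset in the bank, m"""
    c=np.load(f"pics/{tag}.npy",allow_pickle=True).item(); im=cv2.imread(f"pics/{tag}_raw.png")
    x=np.array([np.cos(yaw),np.sin(yaw)]);y=np.array([-x[1],x[0]])
    o=np.array(outlet)[:2]; ax=o+.07*x
    curves=[(circ(o,.06,.0135),(0,0,255)),(circ(o,.06,.0103),(0,255,0)),(circ(ax,.072,.016),(255,0,255)),(circ(ax,.056,.018),(0,200,255)),
      (box(ax,yaw-turn,.036,.010,.104),(0,255,0)),(box(o+.014*x,yaw,.118,.05,.034),(255,0,0)),]
    if bankc is not None: curves.append((box(bankc,yaw,.130,.276,.008),(255,255,0)))
    x0,x1,y0,y1=box_; im=cv2.resize(im[y0:y1,x0:x1],None,fx=f,fy=f,interpolation=cv2.INTER_CUBIC)
    for P,col in curves:
        p=(proj(c,P)-[x0,y0]+.5)*f-.5
        cv2.polylines(im,[np.round(p*8).astype(int)],False,col,1,cv2.LINE_AA,3)
    cv2.imwrite(f"pics/{tag}_ov.png",im)
E
python3 - <<'E'
from h import *
c=np.load("pics/w2.npy",allow_pickle=True).item()
f=3.3; u=lambda p: np.array(p)/f+[220,120]
o=unproj(c,u([351,119]),.06); print("outlet",o)
e=unproj(c,u([[80,49],[765,54]]),.008); print(e, np.linalg.norm(e[0]-e[1]))
d=e[1]-e[0]; yaw=np.arctan2(-d[0],d[1]); print("yaw",yaw)
e2=unproj(c,u([[157,59],[699,65],[155,77],[702,78]]),.034); print(e2)
overlay("w2",o[0],yaw,0,(220,460,120,250),3.3)
E
```

```text
outlet [[ 0.45421782 -0.16715428  0.06      ]]
[[ 0.43135893 -0.27494695  0.008     ]
 [ 0.44009744 -0.00064205  0.008     ]] 0.27444405814793416
yaw -0.03184615075958187
[[ 0.43381403 -0.23946313  0.034     ]
 [ 0.44105863 -0.03581898  0.034     ]
 [ 0.44045723 -0.24076386  0.034     ]
 [ 0.44592444 -0.03429023  0.034     ]]
```

View pics/w2_ov.png

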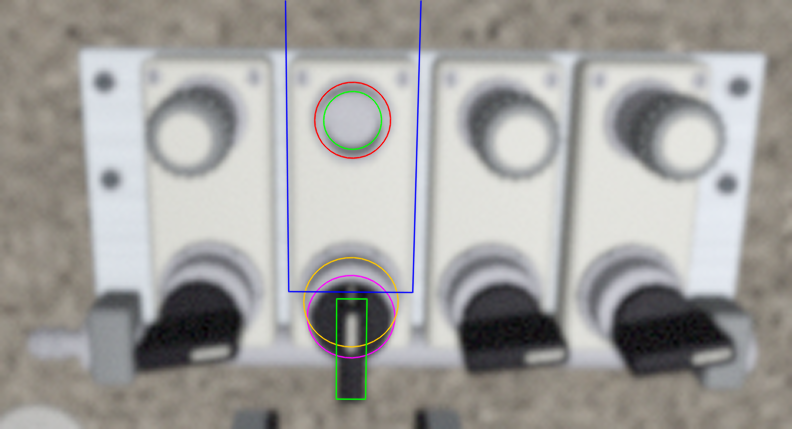

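```bash
sed -i 's/o+.014\*x/o+.042*x/' h.py
python3 - <<'E'
from cell import *
from h import *
st=state(); print(st["time"],st["ee_pos"]); print(plan(st,[0.5242,-0.1694,0.15],np.pi-0.03))
E
```

```text
1.75 [ 0.4760295  -0.16638844  0.26708789]
{'t': array([-0.0813, -0.0032,  0.1948]), 'mm': array([-48.8,  -1.9, 116.9]), 'w': array([ 0.0019, -0.0097,  0.0092])}
```

Emit:
move_arm(
  series=[
    {"tx": -0.027,"ty": -0.001,"tz": 0.065,"wx": 0,"wy": 0,"wz": 0.009,"jaw": 0.3},
    {"tx": -0.054,"ty": -0.002,"tz": 0.13,"wx": 0,"wy": 0,"wz": 0.009,"jaw": 0.3},
    {"tx": -0.081,"ty": -0.003,"tz": 0.185,"wx": 0,"wy": 0,"wz": 0.009,"jaw": 0.3},
    {"tx": -0.081,"ty": -0.003,"tz": 0.195,"wx": 0,"wy": 0,"wz": 0.009,"jaw": 0.3},
    {"tx": -0.081,"ty": -0.003,"tz": 0.195,"wx": 0,"wy": 0,"wz": 0.009,"jaw": 0.3},
  ],
)

```text
time: 2.25
ee_pos: [0.5232, -0.1643, 0.1525]
tcp_rot: [-0.001, 0.012, 1.0, 0.001]
force: [-0.2, 0.7, 0.2]
finger_gap: 0.0258
```

Run:
```python
from cell import *
from h import *
st=state(); print(st["time"],st["ee_pos"],tool(st).as_matrix()[:,0])
show("w3")
st=state(); print(st["time"],st["ee_pos"],st["finger_gap"])
```

```text
2.25 [ 0.52317634 -0.16427399  0.15249758] [-0.9997042   0.02419639  0.00246107]
2.3 [ 0.52382911 -0.16470503  0.15442621] 0.025640029233338312
```

View pics/w3.png

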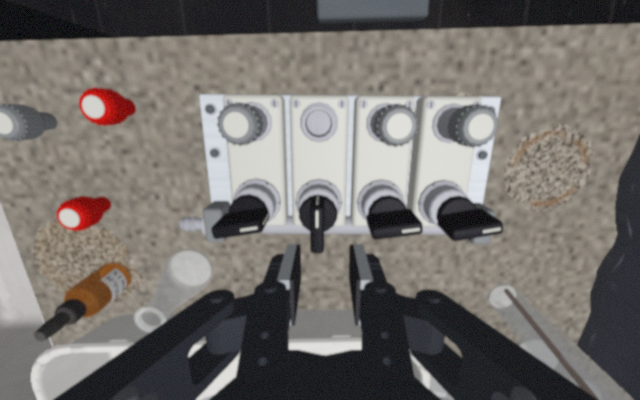

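Run:
```python
from h import *
im=cv2.imread("pics/w3_raw.png"); cv2.imwrite("pics/w3c.png",cv2.resize(im[85:255,190:510],None,fx=2.5,fy=2.5,interpolation=cv2.INTER_CUBIC))
c=np.load("pics/w3.npy",allow_pickle=True).item()
print(proj(c,[[.4542,-.1672,.06]]))
g=cv2.cvtColor(im,cv2.COLOR_BGR2GRAY)
cv2.imwrite("pics/w3o.png",cv2.resize(im[95:150,290:350],None,fx=10,fy=10,interpolation=cv2.INTER_CUBIC))
```

```text
[[318.48627219 118.51332674]]
```

View pics/w3c.png

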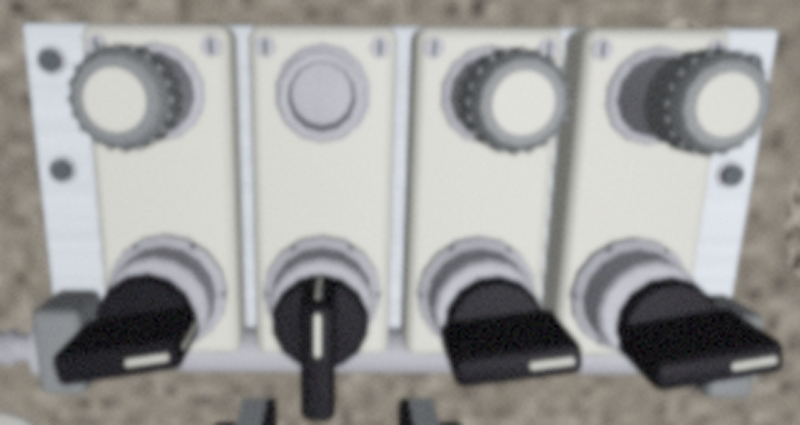

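View pics/w3o.png

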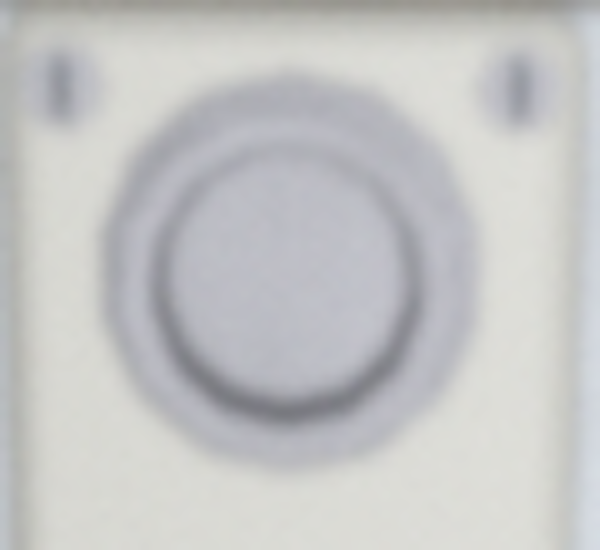

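Run:
```python
from cell import *
from h import *
st=state(); print(st["time"],st["ee_pos"],tool(st).as_matrix()[:,2])
for t in ["w1","w2","w3"]:
    c=np.load(f"pics/{t}.npy",allow_pickle=True).item(); C,Rm=campos(c); print(t,C,Rm[2])
o=unproj(c,[318.5,122.9],.06); print(o)
u=lambda p: (np.array(p)+.5)/2.5-.5+[190,85]
e=unproj(c,u([[24,24],[776,31]]),.008); print(e,np.linalg.norm(e[0]-e[1])); d=e[1]-e[0]; yaw=np.arctan2(-d[0],d[1]); print(yaw)
x=np.array([np.cos(yaw),np.sin(yaw)]);y=np.array([-x[1],x[0]])
mid=(e[0]+e[1])[:2]/2+.065*x
print(mid, (o[0,:2]-mid)@x,(o[0,:2]-mid)@y)
overlay("w3",o[0],yaw,0,(190,510,85,255),2.5,bankc=mid)
show("w4")
```

```text
2.3 [ 0.52382911 -0.16470503  0.15442621] [ 8.07941309e-04 -2.51213345e-04 -9.99999642e-01]
w1 [ 0.39953783 -0.16275002  0.41273287] [ 0.30083361 -0.00598673 -0.95365785]
w2 [ 0.40153968 -0.16752648  0.41018504] [ 0.29747134 -0.00847511 -0.95469313]
w3 [ 0.44723166 -0.16259841  0.29553685] [ 0.29849981 -0.00631848 -0.95438878]
[[ 0.45743085 -0.16728723  0.06      ]]
[[ 0.43195052 -0.2757803   0.008     ]
 [ 0.4409433  -0.00218457  0.008     ]] 0.27374348000776844
-0.032857040543268275
[ 0.50141183 -0.14111776] -0.043097540338685535 -0.027600172013301
```

View pics/w3_ov.png

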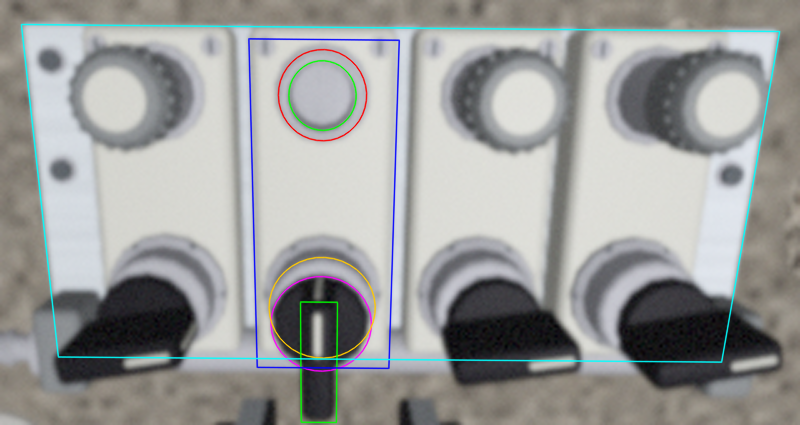

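Run:
```python
from cell import *
from h import *
for i in range(4):
    get_image("wrist"); st=state(); print(st["time"],st["ee_pos"],tool(st).as_matrix()[:,2],st["force"],np.abs(st["dq"]).max())
print(plan(st,[0.526,-0.170,0.125],np.pi-0.033))
```

```text
2.4 [ 0.52443253 -0.16511833  0.15586931] [ 0.00375089 -0.00140315 -0.99999198] [-0.16829355  0.0921001   0.62827458] 0.003511783306451059
2.45 [ 0.52446052 -0.16517918  0.15582653] [ 0.00388223 -0.0014292  -0.99999144] [0.17116989 0.11436922 0.16900266] 0.0049955030317794386
2.5 [ 0.52439965 -0.16516782  0.15550865] [ 0.00351371 -0.00128869 -0.999993  ] [-0.47894648 -0.82336297  0.36075022] 0.009726573251934174
2.55 [ 0.52429405 -0.1651499   0.15510859] [ 0.00297548 -0.00106907 -0.999995  ] [ 0.29417546 -0.33161671 -0.06039068] 0.010895186037743318
{'t': array([-0.0029, -0.008 ,  0.0502]), 'mm': array([-1.7, -4.8, 30.1]), 'w': array([-0.002 ,  0.006 ,  0.0162])}
```

Emit:
move_arm(
  series=[
    {"tx": -0.001,"ty": -0.004,"tz": 0.02,"wx": 0,"wy": 0.006,"wz": 0.016,"jaw": 0.3},
    {"tx": -0.003,"ty": -0.008,"tz": 0.04,"wx": 0,"wy": 0.006,"wz": 0.016,"jaw": 0.3},
    {"tx": -0.003,"ty": -0.008,"tz": 0.05,"wx": 0,"wy": 0.006,"wz": 0.016,"jaw": 0.3},
    {"tx": -0.003,"ty": -0.008,"tz": 0.05,"wx": 0,"wy": 0.006,"wz": 0.016,"jaw": 0.3},
    {"tx": -0.003,"ty": -0.008,"tz": 0.05,"wx": 0,"wy": 0.006,"wz": 0.016,"jaw": 0.3},
  ],
)

```text
time: 3.05
ee_pos: [0.5255, -0.1697, 0.1229]
tcp_rot: [-0.002, 0.016, 1.0, 0.0]
force: [0.0, -0.4, 0.7]
finger_gap: 0.0256
```

Run:
```python
from cell import *
from h import *
for i in range(3):
    get_image("wrist"); st=state(); print(st["time"],st["ee_pos"],tool(st).as_matrix()[:,2])
c=show("w5",box=(200,450,80,280),f=3)
print(campos(c)[0], st["ee_pos"],tool(st).as_matrix()[:,0],st["finger_gap"])
print((proj(c,[st["ee_pos"]])-[200,80])*3)
```

```text
3.1 [ 0.5257306  -0.16978131  0.12333229] [-2.75341667e-03  1.05956989e-04 -9.99996204e-01]
3.15 [ 0.52583915 -0.16981274  0.1235876 ] [-2.26866348e-03 -9.44412449e-05 -9.99997422e-01]
3.2 [ 0.52587168 -0.16981895  0.12368443] [-2.07831411e-03 -1.70915035e-04 -9.99997826e-01]
[ 0.44990371 -0.16729693  0.26668659] [ 0.52587168 -0.16981895  0.12368443] [-0.99946173  0.03274067  0.0020716 ] 0.025546509687476
[[373.7650579  533.22077302]]
```

View pics/w5.png

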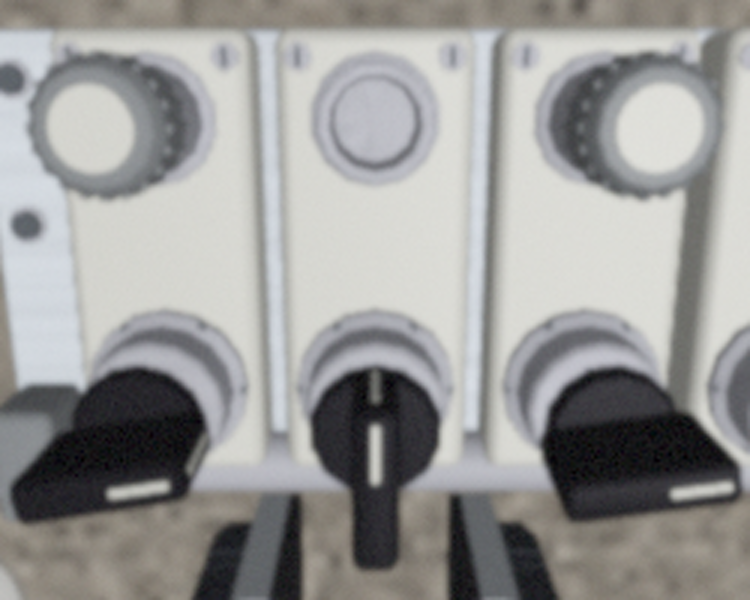

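Run:
```python
from cell import *
from h import *
c=np.load("pics/w5.npy",allow_pickle=True).item()
o=unproj(c,(np.array([376,120.5])+.5)/3-.5+[200,80],.06); print(o)
st=state(); x=np.array([np.cos(-.033),np.sin(-.033)]); print(o[0,:2]+.07*x, st["ee_pos"])
overlay("w5",o[0],-.033,0,(200,450,80,280),3,bankc=[.5014,-.1411])
```

```text
[[ 0.45704318 -0.16731402  0.06      ]]
[ 0.52700507 -0.1696236 ] [ 0.52584886 -0.16979424  0.12366031]
```

View pics/w5_ov.png

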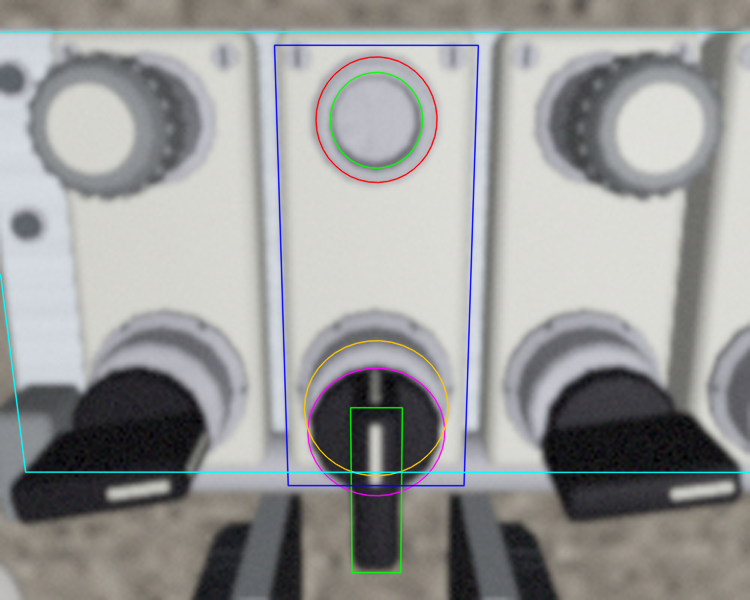

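Emit:
move_arm(
  series=[
    {"tx": 0,"ty": 0,"tz": 0.03,"wx": 0,"wy": 0,"wz": 0,"jaw": 0.3},
    {"tx": 0,"ty": 0,"tz": 0.055,"wx": 0,"wy": 0,"wz": 0,"jaw": 0.3},
    {"tx": 0,"ty": 0,"tz": 0.076,"wx": 0,"wy": 0,"wz": 0,"jaw": 0.3},
    {"tx": 0,"ty": 0,"tz": 0.076,"wx": 0,"wy": 0,"wz": 0,"jaw": 0.3},
    {"tx": 0,"ty": 0,"tz": 0.076,"wx": 0,"wy": 0,"wz": 0,"jaw": 0.3},
  ],
)

```text
time: 3.75
ee_pos: [0.5254, -0.1697, 0.0775]
tcp_rot: [-0.002, 0.016, 1.0, 0.0]
force: [-0.1, -0.1, 0.6]
finger_gap: 0.0258
```

Run:
```python
from cell import *
from h import *
st=state(); print(st)
c=show("w6",box=(200,450,80,280),f=3)
```

```text
{'time': 3.75, 'joints': array([-3.78815104e-01,  2.34838127e-01,  1.51261522e+00, -9.42032897e-04,
        1.39742476e+00, -1.91666276e+00]), 'dq': array([ 0.00035309, -0.01381998, -0.01931276, -0.00123938,  0.00155208,
       -0.00023034]), 'tau': array([ 2.68026197e-03, -4.19099343e+01, -3.25349629e+01, -3.50468435e-03,
        6.51927097e-03, -6.72534753e-06]), 'ee_pos': array([ 0.52544443, -0.16971185,  0.07747074]), 'tcp_rot': array([-1.70047046e-03,  1.63915615e-02,  9.99864192e-01,  1.48581794e-04]), 'force': array([-0.08427381, -0.09968835,  0.63153081]), 'torque': array([-0.02976535,  0.0191236 ,  0.02784157]), 'finger_gap': 0.025782503675354874}
```

View pics/w6.png

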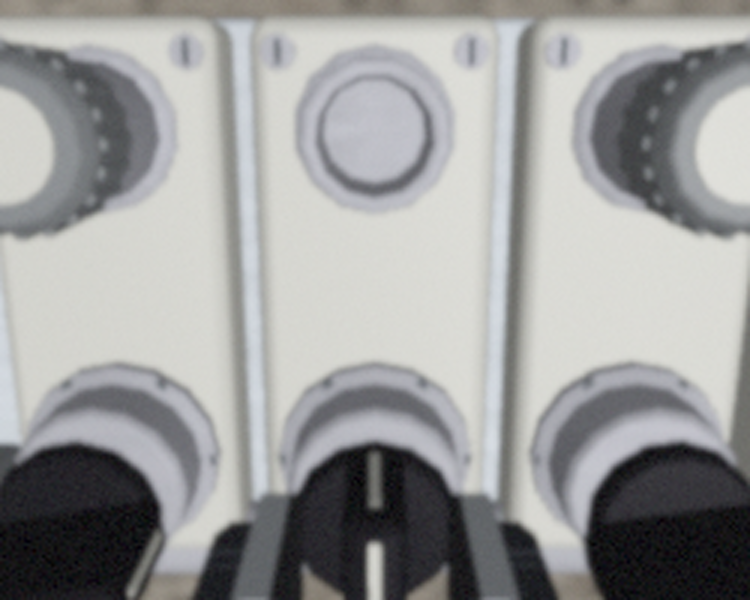

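Emit:
move_arm(
  force=35,
  series=[
    {"tx": 0,"ty": 0,"tz": 0,"wx": 0,"wy": 0,"wz": 0,"jaw": 0.2},
    {"tx": 0,"ty": 0,"tz": 0,"wx": 0,"wy": 0,"wz": 0,"jaw": 0.12},
    {"tx": 0,"ty": 0,"tz": 0,"wx": 0,"wy": 0,"wz": 0,"jaw": 0.06},
    {"tx": 0,"ty": 0,"tz": 0,"wx": 0,"wy": 0,"wz": 0,"jaw": 0.0},
    {"tx": 0,"ty": 0,"tz": 0,"wx": 0,"wy": 0,"wz": 0,"jaw": 0},
  ],
)

```text
time: 4.3
ee_pos: [0.5259, -0.1699, 0.0783]
tcp_rot: [-0.001, 0.016, 1.0, -0.0]
force: [-0.9, 0.8, 3.7]
finger_gap: 0.0095
```

Run:
```python
from cell import *
st=state(); print(st["ee_pos"],st["tcp_rot"],st["force"],st["torque"],st["finger_gap"])
```

```text
[ 0.52587381 -0.16985027  0.07833156] [-8.47597727e-04  1.63796836e-02  9.99865477e-01 -1.24696450e-04] [-0.86371228  0.79260295  3.68904706] [0.1487148  0.06886888 0.00333346] 0.009491193243240425
```

Emit:
move_arm(
  series=[
    {"tx": 0,"ty": 0,"tz": 0.003,"wx": 0,"wy": 0,"wz": 0,"jaw": 0},
    {"tx": 0,"ty": 0,"tz": 0.006,"wx": 0,"wy": 0,"wz": 0,"jaw": 0},
    {"tx": 0,"ty": 0,"tz": 0.009,"wx": 0,"wy": 0,"wz": 0,"jaw": 0},
    {"tx": 0,"ty": 0,"tz": 0.01,"wx": 0,"wy": 0,"wz": 0,"jaw": 0},
    {"tx": 0,"ty": 0,"tz": 0.01,"wx": 0,"wy": 0,"wz": 0,"jaw": 0},
  ],
)

```text
time: 4.8
ee_pos: [0.526, -0.1699, 0.0729]
tcp_rot: [-0.001, 0.016, 1.0, -0.0]
force: [-3.2, 1.0, 8.7]
finger_gap: 0.0094
```

Run:
```python
from cell import *
st=state(); print(st["ee_pos"],st["tcp_rot"],st["force"],st["torque"],st["finger_gap"])
```

```text
[ 0.52600228 -0.16987149  0.07291219] [-6.58288650e-04  1.63504890e-02  9.99866087e-01 -1.90940585e-04] [-3.16160136  0.97250014  8.65607052] [0.27925278 0.41690423 0.02447286] 0.009385814130378273
```

Emit:
move_arm(
  series=[
    {"tx": 0,"ty": 0,"tz": 0.001,"wx": 0,"wy": 0,"wz": 0,"jaw": 0},
    {"tx": 0,"ty": 0,"tz": 0.002,"wx": 0,"wy": 0,"wz": 0,"jaw": 0},
    {"tx": 0,"ty": 0,"tz": 0.002,"wx": 0,"wy": 0,"wz": 0,"jaw": 0},
    {"tx": 0,"ty": 0,"tz": 0.002,"wx": 0,"wy": 0,"wz": 0,"jaw": 0},
    {"tx": 0,"ty": 0,"tz": 0.002,"wx": 0,"wy": 0,"wz": 0,"jaw": 0},
  ],
)

```text
time: 5.3
ee_pos: [0.526, -0.1699, 0.072]
tcp_rot: [-0.001, 0.016, 1.0, -0.0]
force: [-2.5, 1.2, 9.5]
finger_gap: 0.0095
```

Run:
```python
from cell import *
from h import *
for i in range(3):
    st=state(); print(st["ee_pos"],st["force"],st["torque"],st["finger_gap"]); get_image("top")
show("w7",box=(200,450,80,280),f=3)
```

```text
[ 0.52602881 -0.16989605  0.07198369] [-2.5327581   1.17546446  9.54098445] [0.33855125 0.55333294 0.03632443] 0.009494988085643039
[ 0.52603788 -0.16989958  0.0719814 ] [-2.48056822  1.28609147 11.12307609] [0.31092465 0.53874924 0.04976674] 0.009498547139908192
[ 0.52605398 -0.16990259  0.07199395] [-1.47186934  1.35514534 11.05127908] [ 0.31746378  0.56096237 -0.00616549] 0.009476280479373328
```

View pics/w7.png

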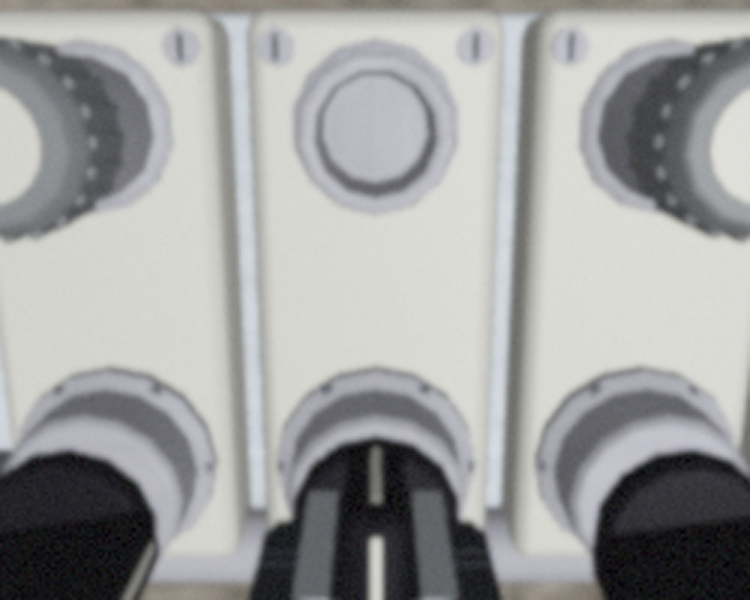

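Emit:
move_arm(
  series=[
    {"tx": 0,"ty": 0,"tz": 0.0005,"wx": 0,"wy": 0,"wz": 0.04,"jaw": 0},
    {"tx": 0,"ty": 0,"tz": 0.0005,"wx": 0,"wy": 0,"wz": 0.08,"jaw": 0},
    {"tx": 0,"ty": 0,"tz": 0.0005,"wx": 0,"wy": 0,"wz": 0.12,"jaw": 0},
    {"tx": 0,"ty": 0,"tz": 0.0005,"wx": 0,"wy": 0,"wz": 0.16,"jaw": 0},
    {"tx": 0,"ty": 0,"tz": 0.0005,"wx": 0,"wy": 0,"wz": 0.2,"jaw": 0},
  ],
)

```text
time: 6.0
ee_pos: [0.5261, -0.1698, 0.0717]
tcp_rot: [-0.001, 0.067, 0.998, -0.0]
force: [-2.1, 2.1, 10.8]
finger_gap: 0.0095
```

```bash
cat >> h.py <<'E'
def rd():
    from cell import state
    st=state(); x=tool(st).as_matrix()[:,0]; print("t %.2f"%st["time"],"pos",st["ee_pos"].round(4),"yaw %.4f"%(np.arctan2(x[1],x[0])%(2*np.pi)),"F",st["force"].round(2),"T",st["torque"].round(3),"gap %.4f"%st["finger_gap"]); return st
E
python3 - <<'E'
from h import *
rd()
E
```

```text
t 6.00 pos [ 0.5261 -0.1698  0.0717] yaw 3.0081 F [-2.09  2.07 10.81] T [0.414 0.558 0.068] gap 0.0095
```

Emit:
move_arm(
  series=[
    {"tx": 0,"ty": 0,"tz": 0,"wx": 0,"wy": 0,"wz": 0.16,"jaw": 0},
    {"tx": 0,"ty": 0,"tz": 0,"wx": 0,"wy": 0,"wz": 0.32,"jaw": 0},
    {"tx": 0,"ty": 0,"tz": 0,"wx": 0,"wy": 0,"wz": 0.48,"jaw": 0},
    {"tx": 0,"ty": 0,"tz": 0,"wx": 0,"wy": 0,"wz": 0.64,"jaw": 0},
    {"tx": 0,"ty": 0,"tz": 0,"wx": 0,"wy": 0,"wz": 0.8,"jaw": 0},
  ],
)

```text
time: 6.5
ee_pos: [0.5262, -0.1695, 0.0717]
tcp_rot: [-0.0, 0.265, 0.964, 0.0]
force: [-1.4, 3.1, 10.9]
finger_gap: 0.0093
```

Run:
```python
from h import *
rd(); show("w8",box=(200,450,80,280),f=3); rd()
```

```text
t 6.50 pos [ 0.5262 -0.1695  0.0717] yaw 2.6058 F [-1.41  3.13 10.87] T [0.613 0.444 0.031] gap 0.0093
t 6.55 pos [ 0.5261 -0.1695  0.0717] yaw 2.6015 F [-1.93  3.44 10.22] T [ 0.626  0.432 -0.083] gap 0.0091
```

View pics/w8.png

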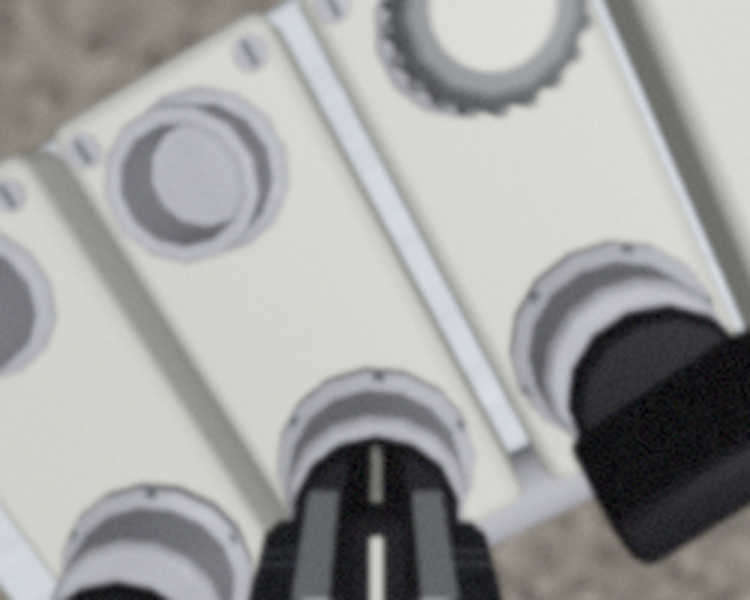

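Emit:
move_arm(
  series=[
    {"tx": 0.0003,"ty": 0.0002,"tz": 0,"wx": 0,"wy": 0,"wz": 0.11,"jaw": 0},
    {"tx": 0.0006,"ty": 0.0003,"tz": 0,"wx": 0,"wy": 0,"wz": 0.22,"jaw": 0},
    {"tx": 0.0006,"ty": 0.0003,"tz": 0,"wx": 0,"wy": 0,"wz": 0.33,"jaw": 0},
    {"tx": 0.0006,"ty": 0.0003,"tz": 0,"wx": 0,"wy": 0,"wz": 0.44,"jaw": 0},
    {"tx": 0.0006,"ty": 0.0003,"tz": 0,"wx": 0,"wy": 0,"wz": 0.54,"jaw": 0},
  ],
)

```text
time: 7.05
ee_pos: [0.5262, -0.1692, 0.0719]
tcp_rot: [-0.0, 0.392, 0.92, 0.0]
force: [-0.6, 2.4, 9.6]
finger_gap: 0.0091
```

Run:
```python
from h import *
from cell import *
rd(); get_image("top"); rd()
```

```text
t 7.05 pos [ 0.5262 -0.1692  0.0719] yaw 2.3369 F [-0.63  2.44  9.64] T [0.626 0.243 0.105] gap 0.0091
t 7.10 pos [ 0.5262 -0.1692  0.0719] yaw 2.3343 F [-1.15  3.19 10.55] T [ 0.534  0.231 -0.102] gap 0.0097
```

```bash
sed -i 's/"gap %.4f"%st\["finger_gap"\])/"gap %.4f"%st["finger_gap"],"tau",st["tau"].round(3)[3:],"q6 %.4f"%st["joints"][5])/' h.py
cat > m.py <<'E'
from h import *
from cell import *
s=[]
for i in range(3):
    st=state(); x=tool(st).as_matrix()[:,0]; yaw=np.arctan2(x[1],x[0])%(2*np.pi)
    s.append(np.r_[st["torque"][2],st["tau"][5],3.1089-yaw,st["force"],st["ee_pos"]])
    if i<2: get_image("top")
print(st["time"],np.round(s,4));
E
python3 m.py
```

```text
7.2 [[-1.02300e-01 -9.88000e-02  7.74600e-01 -1.15250e+00  3.19490e+00
   1.05450e+01  5.26200e-01 -1.69200e-01  7.19000e-02]
 [-9.80000e-03  4.03300e-01  7.71300e-01 -4.55400e-01  2.27290e+00
   1.06559e+01  5.26200e-01 -1.69200e-01  7.19000e-02]
 [-4.36000e-02  9.94000e-02  7.70300e-01 -1.14970e+00  2.91020e+00
   1.06056e+01  5.26200e-01 -1.69200e-01  7.19000e-02]]
```

Emit:
move_arm(
  series=[
    {"tx": 0,"ty": 0,"tz": 0,"wx": 0,"wy": 0,"wz": 0.02,"jaw": 0},
    {"tx": 0,"ty": 0,"tz": 0,"wx": 0,"wy": 0,"wz": 0.04,"jaw": 0},
    {"tx": 0,"ty": 0,"tz": 0,"wx": 0,"wy": 0,"wz": 0.06,"jaw": 0},
    {"tx": 0,"ty": 0,"tz": 0,"wx": 0,"wy": 0,"wz": 0.08,"jaw": 0},
    {"tx": 0,"ty": 0,"tz": 0,"wx": 0,"wy": 0,"wz": 0.1,"jaw": 0},
  ],
)

```text
time: 7.7
ee_pos: [0.5262, -0.1692, 0.0719]
tcp_rot: [-0.0, 0.414, 0.91, 0.0]
force: [-0.9, 3.0, 10.3]
finger_gap: 0.0094
```

```bash
python3 m.py
```

```text
7.8 [[ 4.57000e-02 -9.08000e-02  8.20200e-01 -8.89700e-01  2.98750e+00
   1.03337e+01  5.26200e-01 -1.69200e-01  7.19000e-02]
 [ 4.61000e-02  8.80000e-03  8.20700e-01 -1.31110e+00  2.06430e+00
   1.01602e+01  5.26200e-01 -1.69200e-01  7.19000e-02]
 [ 2.02000e-02  7.96000e-02  8.20100e-01 -1.20470e+00  2.57640e+00
   9.63270e+00  5.26200e-01 -1.69200e-01  7.19000e-02]]
```

Emit:
move_arm(
  series=[
    {"tx": 0,"ty": 0,"tz": 0,"wx": 0,"wy": 0,"wz": 0.015,"jaw": 0},
    {"tx": 0,"ty": 0,"tz": 0,"wx": 0,"wy": 0,"wz": 0.03,"jaw": 0},
    {"tx": 0,"ty": 0,"tz": 0,"wx": 0,"wy": 0,"wz": 0.045,"jaw": 0},
    {"tx": 0,"ty": 0,"tz": 0,"wx": 0,"wy": 0,"wz": 0.06,"jaw": 0},
    {"tx": 0,"ty": 0,"tz": 0,"wx": 0,"wy": 0,"wz": 0.06,"jaw": 0},
  ],
)

```text
time: 8.3
ee_pos: [0.5263, -0.1692, 0.0719]
tcp_rot: [-0.0, 0.427, 0.904, 0.0]
force: [-0.3, 2.3, 10.1]
finger_gap: 0.0092
```

```bash
sed -i 's/^print.*$/s=np.array(s); print("t %.2f"%st["time"],"Tz",s[:,0].round(3),"mean %.3f"%s[:,0].mean(),"turn %.4f"%s[-1,2],"F",s.mean(0)[3:6].round(1),"pos",s[-1,6:].round(4))/' m.py; python3 m.py
```

```text
t 8.40 Tz [-0.01   0.091  0.014] mean 0.032 turn 0.8498 F [-0.5  2.7 10.4] pos [ 0.5263 -0.1692  0.0719]
```

Emit:
move_arm(
  series=[
    {"tx": 0,"ty": 0,"tz": 0,"wx": 0,"wy": 0,"wz": 0.015,"jaw": 0},
    {"tx": 0,"ty": 0,"tz": 0,"wx": 0,"wy": 0,"wz": 0.03,"jaw": 0},
    {"tx": 0,"ty": 0,"tz": 0,"wx": 0,"wy": 0,"wz": 0.045,"jaw": 0},
    {"tx": 0,"ty": 0,"tz": 0,"wx": 0,"wy": 0,"wz": 0.06,"jaw": 0},
    {"tx": 0,"ty": 0,"tz": 0,"wx": 0,"wy": 0,"wz": 0.06,"jaw": 0},
  ],
)

```text
time: 8.9
ee_pos: [0.5263, -0.1692, 0.0719]
tcp_rot: [-0.0, 0.441, 0.898, 0.0]
force: [-1.1, 3.3, 10.2]
finger_gap: 0.0092
```

```bash
python3 m.py
```

```text
t 9.00 Tz [-0.012  0.023 -0.01 ] mean 0.000 turn 0.8798 F [-1.1  3.1 10.2] pos [ 0.5263 -0.1692  0.0719]
```

Emit:
move_arm(
  series=[
    {"tx": 0,"ty": 0,"tz": 0,"wx": 0,"wy": 0,"wz": 0.01,"jaw": 0},
    {"tx": 0,"ty": 0,"tz": 0,"wx": 0,"wy": 0,"wz": 0.02,"jaw": 0},
    {"tx": 0,"ty": 0,"tz": 0,"wx": 0,"wy": 0,"wz": 0.03,"jaw": 0},
    {"tx": 0,"ty": 0,"tz": 0,"wx": 0,"wy": 0,"wz": 0.04,"jaw": 0},
    {"tx": 0,"ty": 0,"tz": 0,"wx": 0,"wy": 0,"wz": 0.05,"jaw": 0},
  ],
)

```text
time: 9.5
ee_pos: [0.5263, -0.1692, 0.0719]
tcp_rot: [0.0, 0.452, 0.892, 0.0]
force: [-1.2, 3.7, 9.6]
finger_gap: 0.0094
```

```bash
python3 m.py
```

```text
t 9.60 Tz [0.003 0.054 0.022] mean 0.026 turn 0.9049 F [-0.6  3.1 10.4] pos [ 0.5263 -0.1692  0.0719]
```

Emit:
move_arm(
  series=[
    {"tx": 0,"ty": 0,"tz": 0,"wx": 0,"wy": 0,"wz": 0.015,"jaw": 0},
    {"tx": 0,"ty": 0,"tz": 0,"wx": 0,"wy": 0,"wz": 0.03,"jaw": 0},
    {"tx": 0,"ty": 0,"tz": 0,"wx": 0,"wy": 0,"wz": 0.045,"jaw": 0},
    {"tx": 0,"ty": 0,"tz": 0,"wx": 0,"wy": 0,"wz": 0.06,"jaw": 0},
    {"tx": 0,"ty": 0,"tz": 0,"wx": 0,"wy": 0,"wz": 0.06,"jaw": 0},
  ],
)

```text
time: 10.1
ee_pos: [0.5263, -0.1692, 0.0719]
tcp_rot: [-0.0, 0.465, 0.885, 0.0]
force: [-2.1, 3.2, 10.5]
finger_gap: 0.0091
```

```bash
python3 m.py
```

```text
t 10.20 Tz [ 0.016 -0.053 -0.005] mean -0.014 turn 0.9349 F [-1.2  3.  10.4] pos [ 0.5263 -0.1692  0.0719]
```

Emit:
move_arm(
  series=[
    {"tx": 0,"ty": 0,"tz": 0,"wx": 0,"wy": 0,"wz": 0.015,"jaw": 0},
    {"tx": 0,"ty": 0,"tz": 0,"wx": 0,"wy": 0,"wz": 0.03,"jaw": 0},
    {"tx": 0,"ty": 0,"tz": 0,"wx": 0,"wy": 0,"wz": 0.045,"jaw": 0},
    {"tx": 0,"ty": 0,"tz": 0,"wx": 0,"wy": 0,"wz": 0.06,"jaw": 0},
    {"tx": 0,"ty": 0,"tz": 0,"wx": 0,"wy": 0,"wz": 0.06,"jaw": 0},
  ],
)

```text
time: 10.7
ee_pos: [0.5263, -0.1691, 0.0719]
tcp_rot: [0.0, 0.478, 0.878, 0.0]
force: [-1.5, 3.6, 10.1]
finger_gap: 0.0094
```

```bash
python3 m.py
```

```text
t 10.80 Tz [ 0.016 -0.025 -0.034] mean -0.014 turn 0.9649 F [-0.7  3.3  9.9] pos [ 0.5263 -0.1691  0.0719]
```

Emit:
move_arm(
  series=[
    {"tx": 0,"ty": 0,"tz": 0,"wx": 0,"wy": 0,"wz": 0.015,"jaw": 0},
    {"tx": 0,"ty": 0,"tz": 0,"wx": 0,"wy": 0,"wz": 0.03,"jaw": 0},
    {"tx": 0,"ty": 0,"tz": 0,"wx": 0,"wy": 0,"wz": 0.045,"jaw": 0},
    {"tx": 0,"ty": 0,"tz": 0,"wx": 0,"wy": 0,"wz": 0.06,"jaw": 0},
    {"tx": 0,"ty": 0,"tz": 0,"wx": 0,"wy": 0,"wz": 0.06,"jaw": 0},
  ],
)

```text
time: 11.3
ee_pos: [0.5263, -0.1692, 0.0719]
tcp_rot: [0.0, 0.492, 0.871, 0.0]
force: [-0.7, 3.4, 9.7]
finger_gap: 0.0095
```

```bash
python3 m.py; python3 -c "
from h import *
show('w9',box=(200,450,150,320),f=3)"
```

```text
t 11.40 Tz [-0.022  0.013 -0.028] mean -0.013 turn 0.9948 F [-0.4  3.2 10.6] pos [ 0.5263 -0.1691  0.0719]
```

View pics/w9.png

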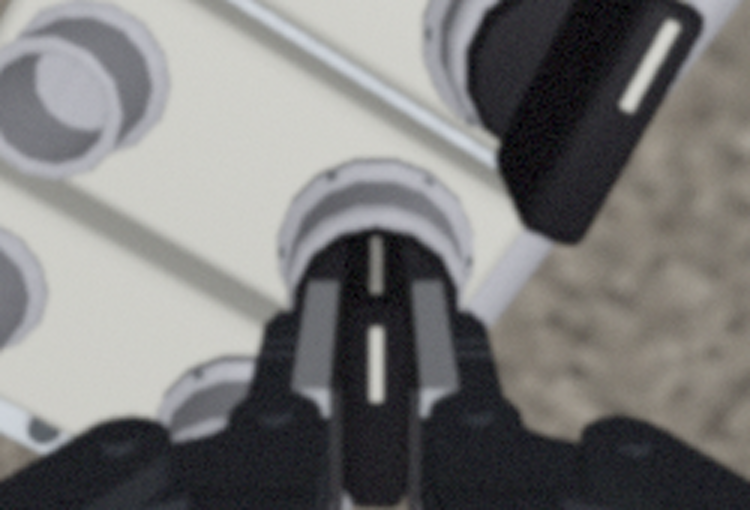

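Emit:
move_arm(
  series=[
    {"tx": 0,"ty": 0,"tz": 0,"wx": 0,"wy": 0,"wz": 0.015,"jaw": 0},
    {"tx": 0,"ty": 0,"tz": 0,"wx": 0,"wy": 0,"wz": 0.03,"jaw": 0},
    {"tx": 0,"ty": 0,"tz": 0,"wx": 0,"wy": 0,"wz": 0.045,"jaw": 0},
    {"tx": 0,"ty": 0,"tz": 0,"wx": 0,"wy": 0,"wz": 0.06,"jaw": 0},
    {"tx": 0,"ty": 0,"tz": 0,"wx": 0,"wy": 0,"wz": 0.06,"jaw": 0},
  ],
)

```text
time: 11.95
ee_pos: [0.5264, -0.1691, 0.0719]
tcp_rot: [0.0, 0.505, 0.863, 0.0]
force: [-1.1, 3.8, 10.7]
finger_gap: 0.0095
```

```bash
python3 m.py
```

```text
t 12.05 Tz [ 0.028  0.    -0.062] mean -0.011 turn 1.0248 F [-0.9  3.5 10.4] pos [ 0.5264 -0.1691  0.0719]
```

Emit:
move_arm(
  series=[
    {"tx": 0,"ty": 0,"tz": 0,"wx": 0,"wy": 0,"wz": 0.015,"jaw": 0},
    {"tx": 0,"ty": 0,"tz": 0,"wx": 0,"wy": 0,"wz": 0.03,"jaw": 0},
    {"tx": 0,"ty": 0,"tz": 0,"wx": 0,"wy": 0,"wz": 0.045,"jaw": 0},
    {"tx": 0,"ty": 0,"tz": 0,"wx": 0,"wy": 0,"wz": 0.06,"jaw": 0},
    {"tx": 0,"ty": 0,"tz": 0,"wx": 0,"wy": 0,"wz": 0.06,"jaw": 0},
  ],
)

```text
time: 12.55
ee_pos: [0.5264, -0.1691, 0.0719]
tcp_rot: [0.0, 0.517, 0.856, 0.0]
force: [-0.7, 3.5, 10.9]
finger_gap: 0.0092
```

```bash
python3 m.py
```

```text
t 12.65 Tz [-0.01   0.012 -0.013] mean -0.004 turn 1.0548 F [-0.3  3.2 10.4] pos [ 0.5264 -0.1691  0.0719]
```

Emit:
move_arm(
  series=[
    {"tx": 0,"ty": 0,"tz": 0,"wx": 0,"wy": 0,"wz": 0.015,"jaw": 0},
    {"tx": 0,"ty": 0,"tz": 0,"wx": 0,"wy": 0,"wz": 0.03,"jaw": 0},
    {"tx": 0,"ty": 0,"tz": 0,"wx": 0,"wy": 0,"wz": 0.045,"jaw": 0},
    {"tx": 0,"ty": 0,"tz": 0,"wx": 0,"wy": 0,"wz": 0.06,"jaw": 0},
    {"tx": 0,"ty": 0,"tz": 0,"wx": 0,"wy": 0,"wz": 0.06,"jaw": 0},
  ],
)

```text
time: 13.15
ee_pos: [0.5264, -0.1691, 0.072]
tcp_rot: [0.0, 0.53, 0.848, 0.0]
force: [-0.3, 2.8, 10.3]
finger_gap: 0.0092
```

```bash
python3 m.py
```

```text
t 13.25 Tz [ 0.056 -0.036  0.002] mean 0.007 turn 1.0848 F [ 0.2  3.  10.5] pos [ 0.5264 -0.1691  0.0719]
```

Emit:
move_arm(
  series=[
    {"tx": 0,"ty": 0,"tz": 0,"wx": 0,"wy": 0,"wz": 0.015,"jaw": 0},
    {"tx": 0,"ty": 0,"tz": 0,"wx": 0,"wy": 0,"wz": 0.03,"jaw": 0},
    {"tx": 0,"ty": 0,"tz": 0,"wx": 0,"wy": 0,"wz": 0.045,"jaw": 0},
    {"tx": 0,"ty": 0,"tz": 0,"wx": 0,"wy": 0,"wz": 0.06,"jaw": 0},
    {"tx": 0,"ty": 0,"tz": 0,"wx": 0,"wy": 0,"wz": 0.06,"jaw": 0},
  ],
)

```text
time: 13.75
ee_pos: [0.5264, -0.1691, 0.0719]
tcp_rot: [0.0, 0.543, 0.84, 0.0]
force: [-0.3, 3.1, 9.7]
finger_gap: 0.0094
```

```bash
python3 m.py
```

```text
t 13.85 Tz [-0.042 -0.016  0.036] mean -0.007 turn 1.1148 F [-0.1  3.6 10.2] pos [ 0.5264 -0.1691  0.072 ]
```

Emit:
move_arm(
  series=[
    {"tx": 0,"ty": 0,"tz": 0,"wx": 0,"wy": 0,"wz": 0.015,"jaw": 0},
    {"tx": 0,"ty": 0,"tz": 0,"wx": 0,"wy": 0,"wz": 0.03,"jaw": 0},
    {"tx": 0,"ty": 0,"tz": 0,"wx": 0,"wy": 0,"wz": 0.045,"jaw": 0},
    {"tx": 0,"ty": 0,"tz": 0,"wx": 0,"wy": 0,"wz": 0.06,"jaw": 0},
    {"tx": 0,"ty": 0,"tz": 0,"wx": 0,"wy": 0,"wz": 0.06,"jaw": 0},
  ],
)

```text
time: 14.35
ee_pos: [0.5264, -0.169, 0.0719]
tcp_rot: [0.0, 0.555, 0.832, 0.0]
force: [-0.2, 3.3, 11.1]
finger_gap: 0.0095
```

```bash
python3 m.py
```

```text
t 14.45 Tz [ 0.013  0.017 -0.042] mean -0.004 turn 1.1447 F [-0.2  3.3 10.8] pos [ 0.5264 -0.169   0.0719]
```

Emit:
move_arm(
  series=[
    {"tx": 0,"ty": 0,"tz": 0,"wx": 0,"wy": 0,"wz": 0.015,"jaw": 0},
    {"tx": 0,"ty": 0,"tz": 0,"wx": 0,"wy": 0,"wz": 0.03,"jaw": 0},
    {"tx": 0,"ty": 0,"tz": 0,"wx": 0,"wy": 0,"wz": 0.045,"jaw": 0},
    {"tx": 0,"ty": 0,"tz": 0,"wx": 0,"wy": 0,"wz": 0.06,"jaw": 0},
    {"tx": 0,"ty": 0,"tz": 0,"wx": 0,"wy": 0,"wz": 0.06,"jaw": 0},
  ],
)

```text
time: 14.95
ee_pos: [0.5264, -0.169, 0.072]
tcp_rot: [0.0, 0.568, 0.823, 0.0]
force: [0.4, 4.1, 11.1]
finger_gap: 0.0093
```

```bash
python3 m.py; python3 -c "
from h import *
show('w10',box=(200,450,150,320),f=3)"
```

```text
t 15.05 Tz [0.104 0.101 0.067] mean 0.091 turn 1.1745 F [-0.   3.3 10.3] pos [ 0.5265 -0.169   0.072 ]
```

View pics/w10.png

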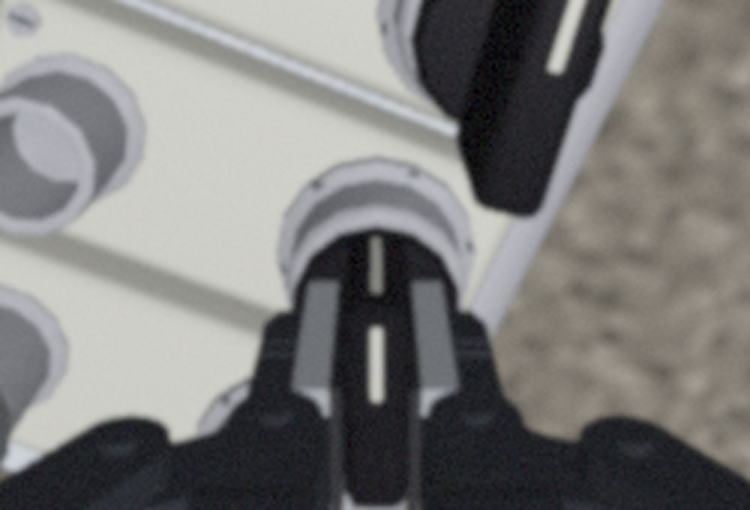

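Emit:
move_arm(
  series=[
    {"tx": 0,"ty": 0,"tz": 0,"wx": 0,"wy": 0,"wz": 0.005,"jaw": 0},
    {"tx": 0,"ty": 0,"tz": 0,"wx": 0,"wy": 0,"wz": 0.01,"jaw": 0},
    {"tx": 0,"ty": 0,"tz": 0,"wx": 0,"wy": 0,"wz": 0.015,"jaw": 0},
    {"tx": 0,"ty": 0,"tz": 0,"wx": 0,"wy": 0,"wz": 0.02,"jaw": 0},
    {"tx": 0,"ty": 0,"tz": 0,"wx": 0,"wy": 0,"wz": 0.02,"jaw": 0},
  ],
)

```text
time: 15.6
ee_pos: [0.5264, -0.169, 0.072]
tcp_rot: [0.0, 0.572, 0.82, 0.0]
force: [-1.7, 2.7, 10.3]
finger_gap: 0.0092
```

```bash
python3 m.py
```

```text
t 15.70 Tz [0.194 0.157 0.216] mean 0.189 turn 1.1844 F [-1.   3.9 10.5] pos [ 0.5264 -0.169   0.072 ]
```

Emit:
move_arm(
  series=[
    {"tx": 0,"ty": 0,"tz": 0,"wx": 0,"wy": 0,"wz": -0.02,"jaw": 0},
    {"tx": 0,"ty": 0,"tz": -0.003,"wx": 0,"wy": 0,"wz": -0.02,"jaw": 0},
    {"tx": 0,"ty": 0,"tz": -0.006,"wx": 0,"wy": 0,"wz": -0.02,"jaw": 0},
    {"tx": 0,"ty": 0,"tz": -0.0095,"wx": 0,"wy": 0,"wz": -0.02,"jaw": 0},
    {"tx": 0,"ty": 0,"tz": -0.0095,"wx": 0,"wy": 0,"wz": -0.02,"jaw": 0},
  ],
)

```text
time: 16.2
ee_pos: [0.5263, -0.169, 0.077]
tcp_rot: [-0.0, 0.568, 0.823, 0.0]
force: [1.9, 3.7, 7.5]
finger_gap: 0.0091
```

```bash
python3 m.py
```

```text
t 16.30 Tz [0.06  0.091 0.135] mean 0.095 turn 1.1746 F [1.2 3.5 7.6] pos [ 0.5263 -0.169   0.077 ]
```

Emit:
move_arm(
  series=[
    {"tx": 0,"ty": 0,"tz": -0.001,"wx": 0,"wy": 0,"wz": 0,"jaw": 0},
    {"tx": 0,"ty": 0,"tz": -0.002,"wx": 0,"wy": 0,"wz": 0,"jaw": 0},
    {"tx": 0,"ty": 0,"tz": -0.002,"wx": 0,"wy": 0,"wz": 0,"jaw": 0.15},
    {"tx": 0,"ty": 0,"tz": -0.002,"wx": 0,"wy": 0,"wz": 0,"jaw": 0.25},
    {"tx": 0,"ty": 0,"tz": -0.002,"wx": 0,"wy": 0,"wz": 0,"jaw": 0.3},
  ],
)

```text
time: 16.8
ee_pos: [0.5246, -0.1695, 0.0761]
tcp_rot: [-0.002, 0.568, 0.823, -0.001]
force: [-0.4, -0.2, 0.1]
finger_gap: 0.0258
```

```bash
python3 m.py; python3 -c "
from h import *
show('w11',box=(200,450,150,320),f=3)"
```

```text
t 16.90 Tz [-0.001 -0.006  0.043] mean 0.012 turn 1.1753 F [ 0.  -0.3 -0.4] pos [ 0.5248 -0.1695  0.0764]
```

View pics/w11.png

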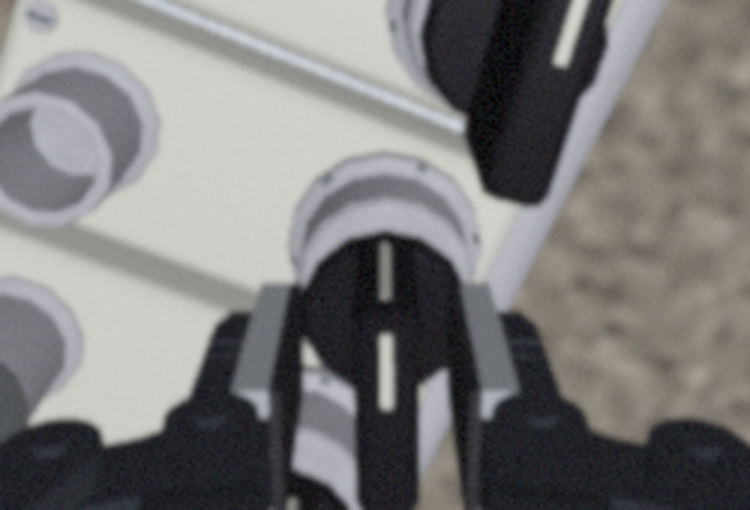

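Emit:
move_arm(
  series=[
    {"tx": 0,"ty": 0,"tz": -0.08,"wx": 0,"wy": 0,"wz": 0,"jaw": 0.3},
    {"tx": 0,"ty": 0,"tz": -0.16,"wx": 0,"wy": 0,"wz": 0,"jaw": 0.3},
    {"tx": 0,"ty": 0,"tz": -0.18,"wx": 0,"wy": 0,"wz": -0.28,"jaw": 0.3},
    {"tx": 0,"ty": 0,"tz": -0.18,"wx": 0,"wy": 0,"wz": -0.56,"jaw": 0.4},
    {"tx": 0,"ty": 0,"tz": -0.18,"wx": 0,"wy": 0,"wz": -0.84,"jaw": 0.5},
  ],
)

```text
time: 17.45
ee_pos: [0.5257, -0.1696, 0.1856]
tcp_rot: [-0.001, 0.381, 0.924, -0.001]
force: [0.1, 0.1, -0.5]
finger_gap: 0.0426
```

```bash
python3 -c "
from h import *
st=rd(); print(plan(st,[.51,-.169,.19],np.pi-.033))"
```

```text
t 17.45 pos [ 0.5257 -0.1696  0.1856] yaw 2.3594 F [ 0.12  0.08 -0.51] T [0.051 0.01  0.027] gap 0.0426 tau [-0.004  0.01   1.861] q6 -1.1670
{'t': array([ 0.0193, -0.0177, -0.0072]), 'mm': array([ 11.6, -10.6,  -4.3]), 'w': array([-0.0023, -0.0033, -1.4983])}
```

Emit:
move_arm(
  series=[
    {"tx": 0.01,"ty": -0.009,"tz": 0,"wx": 0,"wy": 0,"wz": -0.28,"jaw": 0.5},
    {"tx": 0.019,"ty": -0.018,"tz": 0,"wx": 0,"wy": 0,"wz": -0.56,"jaw": 0.5},
    {"tx": 0.019,"ty": -0.018,"tz": 0,"wx": 0,"wy": 0,"wz": -0.84,"jaw": 0.5},
    {"tx": 0.019,"ty": -0.018,"tz": 0,"wx": 0,"wy": 0,"wz": -1,"jaw": 0.5},
    {"tx": 0.019,"ty": -0.018,"tz": 0,"wx": 0,"wy": 0,"wz": -1,"jaw": 0.5},
  ],
)

```text
time: 17.95
ee_pos: [0.5097, -0.169, 0.1849]
tcp_rot: [-0.002, 0.143, 0.99, -0.0]
force: [1.1, 0.4, -0.6]
finger_gap: 0.043
```

Emit:
move_arm(
  series=[
    {"tx": 0,"ty": 0,"tz": 0,"wx": 0,"wy": 0,"wz": -0.25,"jaw": 0.5},
    {"tx": 0,"ty": 0,"tz": 0,"wx": 0,"wy": 0,"wz": -0.5,"jaw": 0.5},
    {"tx": 0,"ty": 0,"tz": 0,"wx": 0,"wy": 0,"wz": -0.5,"jaw": 0.5},
    {"tx": 0,"ty": 0,"tz": 0,"wx": 0,"wy": 0,"wz": -0.5,"jaw": 0.5},
    {"tx": 0,"ty": 0,"tz": 0,"wx": 0,"wy": 0,"wz": -0.5,"jaw": 0.5},
  ],
)

```text
time: 18.45
ee_pos: [0.5099, -0.169, 0.185]
tcp_rot: [-0.002, 0.02, 1.0, 0.0]
force: [0.0, 0.8, 1.3]
finger_gap: 0.0425
```

```bash
python3 -c "
from h import *
st=rd(); show('w12'); rd()
im=cv2.imread('pics/w12_raw.png'); cv2.imwrite('pics/w12.png',cv2.resize(im[80:290,170:490],None,fx=2.5,fy=2.5,interpolation=cv2.INTER_CUBIC))
print(plan(st,[.49,-.41,.17],np.pi-.033))"
```

```text
t 18.45 pos [ 0.5099 -0.169   0.185 ] yaw 3.1006 F [0.04 0.83 1.29] T [-0.012  0.004  0.004] gap 0.0425 tau [-0.005  0.011  0.034] q6 -1.9181
t 18.50 pos [ 0.5099 -0.169   0.185 ] yaw 3.1014 F [-0.16  0.22 -0.26] T [ 0.013 -0.047  0.03 ] gap 0.0431 tau [-0.004  0.011  0.038] q6 -1.9188
{'t': array([ 0.0166, -0.4027,  0.025 ]), 'mm': array([   9.9, -241.6,   15. ]), 'w': array([ 0.0001, -0.0061, -0.0159])}
```

View pics/w12.png

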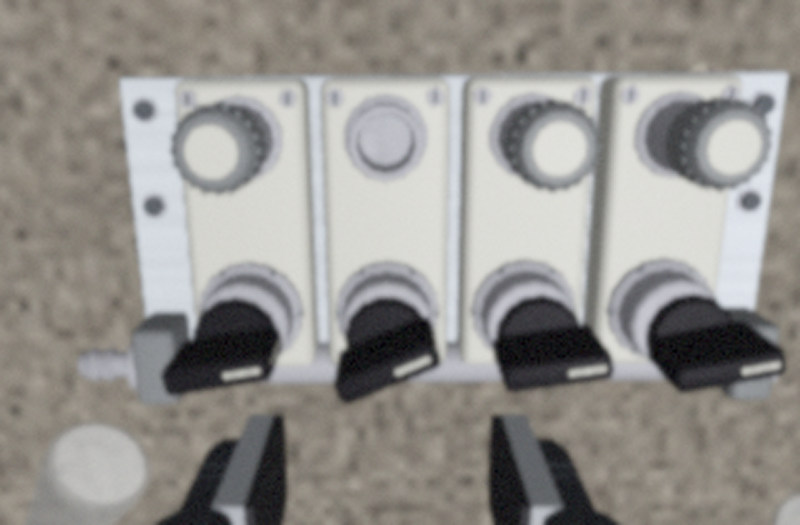

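Emit:
move_arm(
  series=[
    {"tx": 0.004,"ty": -0.082,"tz": 0,"wx": 0,"wy": 0,"wz": -0.016,"jaw": 0.5},
    {"tx": 0.008,"ty": -0.164,"tz": 0,"wx": 0,"wy": 0,"wz": -0.016,"jaw": 0.55},
    {"tx": 0.012,"ty": -0.246,"tz": 0.01,"wx": 0,"wy": 0,"wz": -0.016,"jaw": 0.6},
    {"tx": 0.017,"ty": -0.328,"tz": 0.02,"wx": 0,"wy": 0,"wz": -0.016,"jaw": 0.6},
    {"tx": 0.017,"ty": -0.403,"tz": 0.025,"wx": 0,"wy": 0,"wz": -0.016,"jaw": 0.6},
  ],
)

```text
time: 19.0
ee_pos: [0.4896, -0.4123, 0.1694]
tcp_rot: [-0.002, 0.016, 1.0, 0.0]
force: [0.8, 0.7, -0.0]
finger_gap: 0.0511
```

```bash
python3 -c "
from h import *
c=np.load('pics/w12.npy',allow_pickle=True).item()
print('outlet',unproj(c,[324.4,135.2],.06))
from cell import *
for i in range(3): get_image('top')
st=rd(); c=show('w13'); rd(); im=cv2.imread('pics/w13_raw.png'); print(proj(c,[[.45,-.424,.044]]))
"
```

```text
outlet [[ 0.45607851 -0.16694244  0.06      ]]
t 19.15 pos [ 0.4893 -0.4123  0.1683] yaw 3.1066 F [ 0.76  0.26 -0.35] T [ 0.027 -0.013 -0.001] gap 0.0513 tau [-0.255 -0.099 -0.187] q6 -2.2930
t 19.20 pos [ 0.49   -0.4108  0.1691] yaw 3.1089 F [0.18 0.12 0.66] T [ 0.019 -0.054 -0.04 ] gap 0.0515 tau [-0.15  -0.045 -0.048] q6 -2.2929
[[309.83063291 152.56548021]]
```

View pics/w13.png

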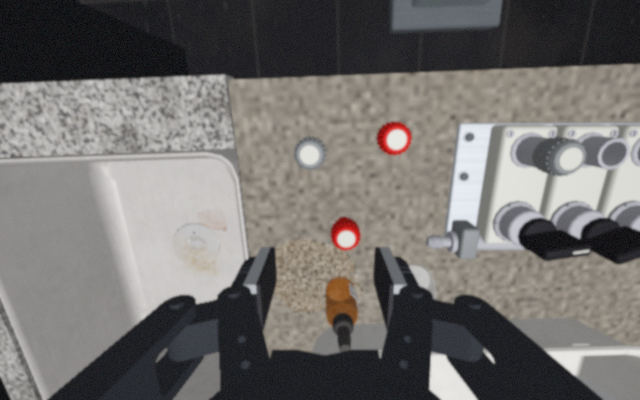

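```bash
python3 -c "
from h import *
im=cv2.imread('pics/w13_raw.png'); cv2.imwrite('pics/w13p.png',cv2.resize(im[125:185,280:340],None,fx=10,fy=10,interpolation=cv2.INTER_CUBIC))
c=np.load('pics/w13.npy',allow_pickle=True).item()
im2=cv2.imread('pics/w13p.png')
"
```

```text
(no output)
```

View pics/w13p.png

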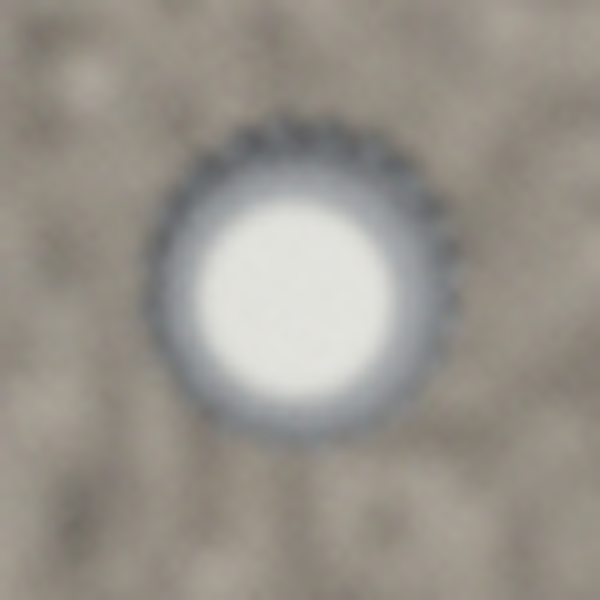

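```bash
python3 -c "
from h import *
c=np.load('pics/w13.npy',allow_pickle=True).item()
p=unproj(c,[309.05,154.65],.044); print(p)
st=rd(); print(plan(st,[p[0,0],p[0,1],.09],np.pi-.033))
"
```

```text
[[ 0.45183316 -0.42479119  0.044     ]]
t 19.20 pos [ 0.49   -0.4108  0.1691] yaw 3.1089 F [0.18 0.12 0.66] T [ 0.019 -0.054 -0.04 ] gap 0.0515 tau [-0.15  -0.045 -0.048] q6 -2.2929
{'t': array([ 0.0624, -0.0256,  0.1321]), 'mm': array([ 37.4, -15.3,  79.3]), 'w': array([ 0.0025, -0.0077,  0.0006])}
```

Emit:
move_arm(
  series=[
    {"tx": 0.02,"ty": -0.01,"tz": 0.05,"wx": 0,"wy": 0,"wz": 0,"jaw": 0.55},
    {"tx": 0.04,"ty": -0.02,"tz": 0.1,"wx": 0,"wy": 0,"wz": 0,"jaw": 0.55},
    {"tx": 0.062,"ty": -0.0256,"tz": 0.132,"wx": 0,"wy": -0.006,"wz": 0,"jaw": 0.55},
    {"tx": 0.0624,"ty": -0.0256,"tz": 0.132,"wx": 0,"wy": -0.006,"wz": 0,"jaw": 0.55},
    {"tx": 0.0624,"ty": -0.0256,"tz": 0.132,"wx": 0,"wy": -0.006,"wz": 0,"jaw": 0.55},
  ],
)

```text
time: 19.7
ee_pos: [0.4533, -0.4237, 0.0923]
tcp_rot: [0.001, 0.015, 1.0, -0.0]
force: [-0.1, 0.8, -0.3]
finger_gap: 0.0472
```

```bash
python3 -c "
from h import *
from cell import *
for i in range(3): get_image('top')
st=rd(); c=show('w14',box=(260,390,130,260),f=4.6); st=rd(); print((proj(c,[[.4518,-.4248,.044],st['ee_pos']])-[260,130])*4.6)
"
```

```text
t 19.85 pos [ 0.4539 -0.4245  0.0932] yaw 3.1128 F [0.01 0.08 0.29] T [ 0.033 -0.004 -0.038] gap 0.0468 tau [-0.001  0.007  0.01 ] q6 -2.3535
t 19.90 pos [ 0.4537 -0.4245  0.0929] yaw 3.1127 F [ 0.28  0.06 -0.37] T [ 0.006 -0.053 -0.01 ] gap 0.0466 tau [0.002 0.001 0.008] q6 -2.3536
[[295.56145742 416.70752637]
 [296.82999713 584.27552273]]
```

View pics/w14.png

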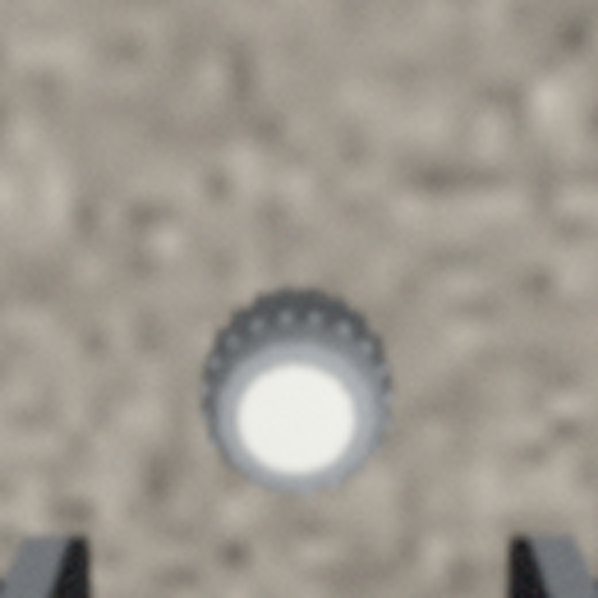

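Emit:
move_arm(
  series=[
    {"tx": 0.0035,"ty": -0.0005,"tz": 0.05,"wx": 0,"wy": 0,"wz": 0,"jaw": 0.55},
    {"tx": 0.0035,"ty": -0.0005,"tz": 0.1,"wx": 0,"wy": 0,"wz": 0,"jaw": 0.55},
    {"tx": 0.0035,"ty": -0.0005,"tz": 0.128,"wx": 0,"wy": 0,"wz": 0,"jaw": 0.55},
    {"tx": 0.0035,"ty": -0.0005,"tz": 0.1315,"wx": 0,"wy": 0,"wz": 0,"jaw": 0.55},
    {"tx": 0.0035,"ty": -0.0005,"tz": 0.1315,"wx": 0,"wy": 0,"wz": 0,"jaw": 0.55},
  ],
)

```text
time: 20.4
ee_pos: [0.4508, -0.4249, 0.0128]
tcp_rot: [0.0, 0.015, 1.0, -0.0]
force: [-0.7, -0.1, 0.7]
finger_gap: 0.0468
```

```bash
python3 -c "
from h import *
from cell import *
for i in range(2): get_image('top')
st=rd(); c=show('w15',box=(250,400,180,310),f=4.6); print((proj(c,[[.4516,-.4248,.044],st['ee_pos']])-[250,180])*4.6, tool(st).as_matrix()[:,2])
"
```

```text
t 20.50 pos [ 0.4512 -0.4255  0.0141] yaw 3.1118 F [ 0.27 -0.41  0.13] T [-0.002 -0.067  0.016] gap 0.0469 tau [0.002 0.013 0.001] q6 -2.3568
[[350.04363722 511.92402333]
 [342.97089443 357.40728477]] [ 0.0022513  -0.002231   -0.99999498]
```

View pics/w15.png

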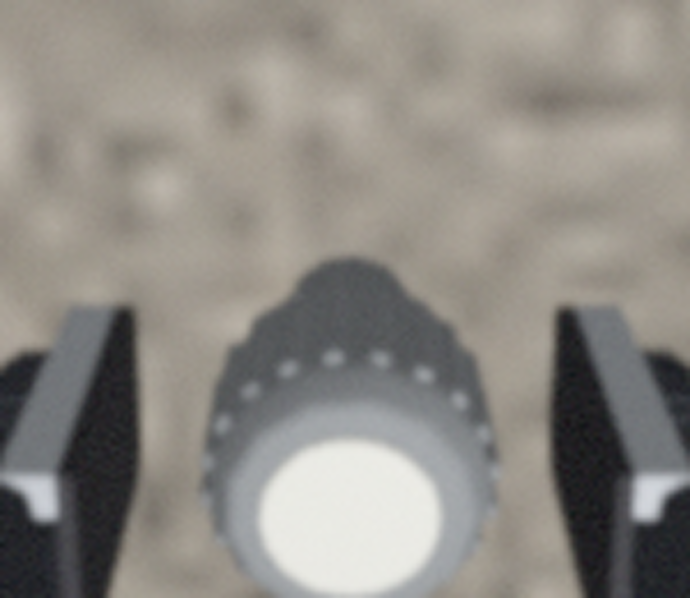

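Emit:
move_arm(
  force=35,
  series=[
    {"tx": 0,"ty": 0.001,"tz": 0,"wx": 0,"wy": 0,"wz": 0,"jaw": 0.5},
    {"tx": 0,"ty": 0.001,"tz": 0,"wx": 0,"wy": 0,"wz": 0,"jaw": 0.4},
    {"tx": 0,"ty": 0.001,"tz": 0,"wx": 0,"wy": 0,"wz": 0,"jaw": 0.3},
    {"tx": 0,"ty": 0.001,"tz": 0,"wx": 0,"wy": 0,"wz": 0,"jaw": 0.2},
    {"tx": 0,"ty": 0.001,"tz": 0,"wx": 0,"wy": 0,"wz": 0,"jaw": 0.2},
  ],
)

```text
time: 21.05
ee_pos: [0.4506, -0.4242, 0.0128]
tcp_rot: [0.0, 0.015, 1.0, -0.0]
force: [-0.4, 1.2, 5.9]
finger_gap: 0.0293
```

```bash
python3 -c "
from h import *
st=rd(); c=show('w16',box=(250,400,180,310),f=4.6); print((proj(c,[[.4516,-.4248,.044],st['ee_pos']])-[250,180])*4.6, tool(st).as_matrix()[:,2])
"
```

```text
t 21.05 pos [ 0.4506 -0.4242  0.0128] yaw 3.1119 F [-0.39  1.17  5.87] T [ 0.275  0.101 -0.009] gap 0.0293 tau [-0.182 -0.437  0.002] q6 -2.3562
[[337.4681007  525.57858451]
 [343.25405653 357.26944064]] [ 7.19644900e-04 -4.77554956e-04 -9.99999627e-01]
```

View pics/w16.png

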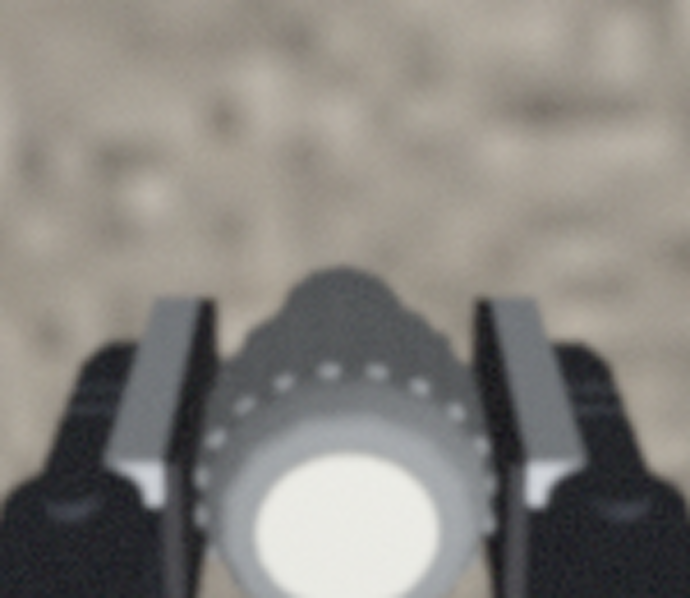

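Emit:
move_arm(
  series=[
    {"tx": 0,"ty": 0,"tz": -0.05,"wx": 0,"wy": 0,"wz": 0,"jaw": 0.2},
    {"tx": 0,"ty": 0,"tz": -0.12,"wx": 0,"wy": 0,"wz": 0,"jaw": 0.2},
    {"tx": 0,"ty": 0,"tz": -0.19,"wx": 0,"wy": 0,"wz": 0,"jaw": 0.2},
    {"tx": 0,"ty": 0,"tz": -0.23,"wx": 0,"wy": 0,"wz": 0,"jaw": 0.2},
    {"tx": 0,"ty": 0,"tz": -0.23,"wx": 0,"wy": 0,"wz": 0,"jaw": 0.2},
  ],
)

```text
time: 21.6
ee_pos: [0.4515, -0.4255, 0.1547]
tcp_rot: [0.003, 0.015, 1.0, -0.003]
force: [0.8, -0.6, -0.6]
finger_gap: 0.0292
```

```bash
python3 -c "
from h import *
c=np.load('pics/w16.npy',allow_pickle=True).item()
p=unproj(c,(np.array([347,530])+.5)/4.6-.5+[250,180],.044); print('plug',p)
st=rd(); show('w17',box=(250,400,180,310),f=4.6)
print(plan(st,[.456,-.167,.15],np.pi-.033))
"
```

```text
plug [[ 0.45191006 -0.42407688  0.044     ]]
t 21.60 pos [ 0.4515 -0.4255  0.1547] yaw 3.1118 F [ 0.76 -0.65 -0.55] T [ 0.018 -0.014 -0.01 ] gap 0.0292 tau [ 0.     0.478 -0.   ] q6 -2.3561
{'t': array([0.0055, 0.4309, 0.0053]), 'mm': array([  3.3, 258.5,   3.2]), 'w': array([-0.0114,  0.0112,  0.0063])}
```

View pics/w17.png

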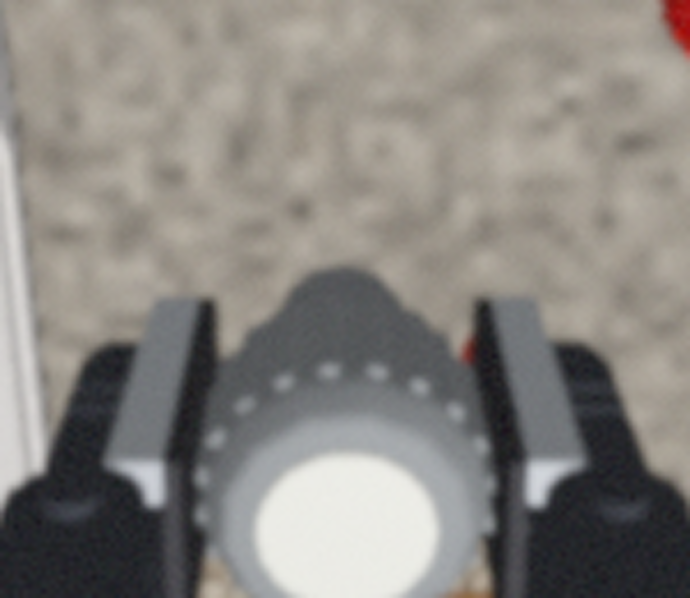

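Emit:
move_arm(
  series=[
    {"tx": 0,"ty": 0.07,"tz": 0,"wx": 0,"wy": 0,"wz": 0.006,"jaw": 0.2},
    {"tx": 0.001,"ty": 0.145,"tz": 0,"wx": 0,"wy": 0,"wz": 0.006,"jaw": 0.2},
    {"tx": 0.002,"ty": 0.22,"tz": 0,"wx": 0,"wy": 0,"wz": 0.006,"jaw": 0.2},
    {"tx": 0.004,"ty": 0.295,"tz": 0,"wx": 0,"wy": 0,"wz": 0.006,"jaw": 0.2},
    {"tx": 0.006,"ty": 0.365,"tz": 0,"wx": 0,"wy": 0,"wz": 0.006,"jaw": 0.2},
  ],
)

```text
time: 22.15
ee_pos: [0.4519, -0.2027, 0.1473]
tcp_rot: [-0.002, 0.016, 1.0, 0.001]
force: [0.5, 0.3, -0.3]
finger_gap: 0.0293
```

Emit:
move_arm(
  series=[
    {"tx": 0,"ty": 0.04,"tz": 0,"wx": 0,"wy": 0,"wz": 0,"jaw": 0.2},
    {"tx": 0,"ty": 0.065,"tz": 0.01,"wx": 0,"wy": 0,"wz": 0,"jaw": 0.2},
    {"tx": 0,"ty": 0.065,"tz": 0.03,"wx": 0,"wy": 0,"wz": 0,"jaw": 0.2},
    {"tx": 0,"ty": 0.065,"tz": 0.05,"wx": 0,"wy": 0,"wz": 0,"jaw": 0.2},
    {"tx": 0,"ty": 0.065,"tz": 0.05,"wx": 0,"wy": 0,"wz": 0,"jaw": 0.2},
  ],
)

```text
time: 22.65
ee_pos: [0.453, -0.1665, 0.1167]
tcp_rot: [-0.003, 0.017, 1.0, 0.001]
force: [-0.0, -0.6, -0.1]
finger_gap: 0.029
```

```bash
python3 -c "
from h import *
from cell import *
for i in range(3): get_image('top')
st=rd(); c=show('w18',box=(190,470,60,310),f=2.4); st=rd(); print(tool(st).as_matrix()[:,2])
show('s18','scene',box=(250,410,140,260),f=5)
print(plan(st,[.4555,-.1673,.081],np.pi-.033))
"
```

```text
t 22.80 pos [ 0.4544 -0.1669  0.1198] yaw 3.1075 F [0.39 0.08 0.31] T [ 0.004 -0.014  0.062] gap 0.0287 tau [-0.001  0.004 -0.005] q6 -1.9650
t 22.85 pos [ 0.4546 -0.1668  0.1202] yaw 3.1077 F [ 0.02  0.91 -0.28] T [ 0.014 -0.018 -0.014] gap 0.0289 tau [-0.002  0.003 -0.004] q6 -1.9649
[ 3.39430929e-04 -1.11946314e-04 -9.99999936e-01]
{'t': array([-0.0015, -0.0007,  0.0654]), 'mm': array([-0.9, -0.4, 39.2]), 'w': array([-0.0002,  0.0007, -0.0018])}
```

View pics/w18.png

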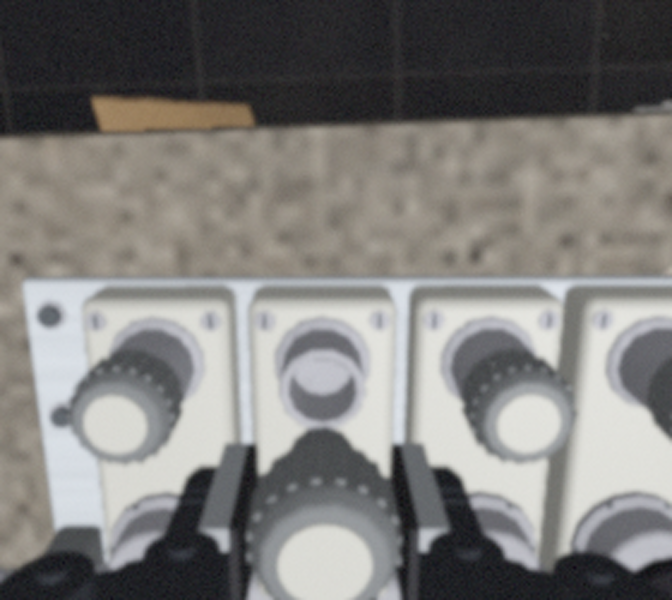

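View pics/s18.png

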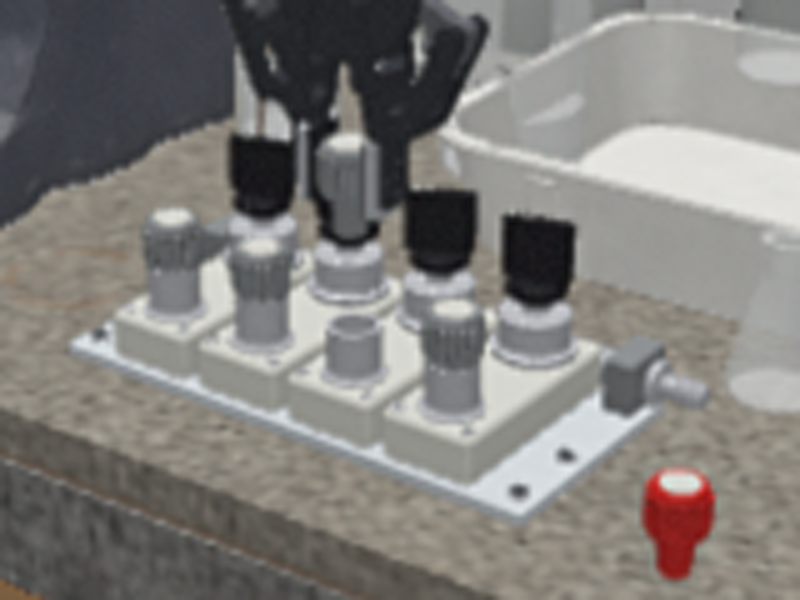

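```bash
python3 -c "
from h import *
im=cv2.imread('pics/w18_raw.png'); cv2.imwrite('pics/w18o.png',cv2.resize(im[185:245,295:355],None,fx=10,fy=10,interpolation=cv2.INTER_CUBIC))
"
```

```text
(no output)
```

View pics/w18o.png

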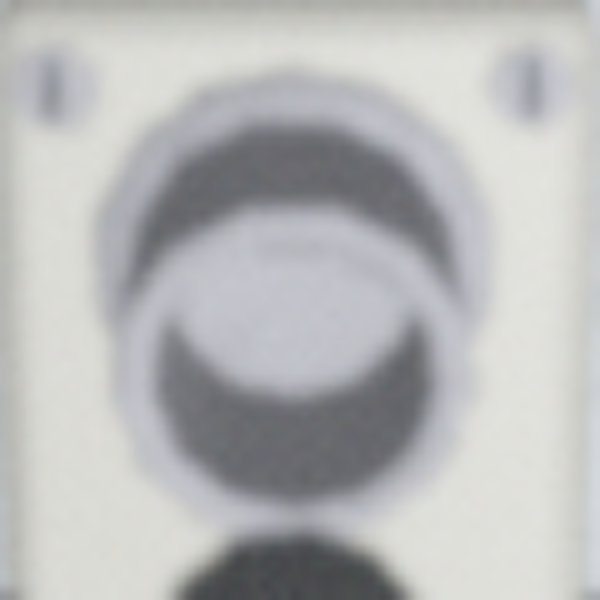

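```bash
python3 -c "
from h import *
c=np.load('pics/w18.npy',allow_pickle=True).item()
o=unproj(c,[[324.1,221.85]],.06); print(o)
# plug in hand: head top white disc centre crop (326,560)/2.4 ; foot near edge
h=unproj(c,(np.array([325.5,563])+.5)/2.4-.5+[190,60],.1202-.0130+.044); print('head',h)
f=unproj(c,np.array([[293,525]])/10-.45+[295,185],.1202-.0130); print('foot front edge',f)
print(proj(c,circ([o[0,0],o[0,1]],.06,.0103,8)))
st=rd()
"
```

```text
[[ 0.45720668 -0.16737564  0.06      ]]
head [[ 0.45540476 -0.16664078  0.1512    ]]
foot front edge [[ 0.44805447 -0.16713128  0.1072    ]]
[[324.58118952 234.85523045]
 [335.35313089 229.65624892]
 [337.81369504 218.46417428]
 [329.86478673 209.61095116]
 [317.44697282 210.01126522]
 [310.18142046 219.34638578]
 [313.4582603  230.34699576]
 [324.58118952 234.85523045]]
t 22.90 pos [ 0.4547 -0.1668  0.1204] yaw 3.1079 F [ 0.22  0.04 -0.24] T [ 0.095 -0.037 -0.034] gap 0.0291 tau [-0.003 -0.    -0.003] q6 -1.9649
```

Emit:
move_arm(
  series=[
    {"tx": -0.0022,"ty": -0.0008,"tz": 0.02,"wx": 0,"wy": 0,"wz": 0,"jaw": 0.2},
    {"tx": -0.0022,"ty": -0.0008,"tz": 0.045,"wx": 0,"wy": 0,"wz": 0,"jaw": 0.2},
    {"tx": -0.0022,"ty": -0.0008,"tz": 0.065,"wx": 0,"wy": 0,"wz": 0,"jaw": 0.2},
    {"tx": -0.0022,"ty": -0.0008,"tz": 0.07,"wx": 0,"wy": 0,"wz": 0,"jaw": 0.2},
    {"tx": -0.0022,"ty": -0.0008,"tz": 0.07,"wx": 0,"wy": 0,"wz": 0,"jaw": 0.2},
  ],
)

```text
time: 23.4
ee_pos: [0.4555, -0.1665, 0.0774]
tcp_rot: [-0.001, 0.016, 1.0, 0.0]
force: [-0.5, -0.6, 0.1]
finger_gap: 0.029
```

```bash
python3 -c "
from h import *
from cell import *
for i in range(4): get_image('top')
st=rd(); c=show('w19',box=(250,400,180,310),f=4.6); st=rd(); print(tool(st).as_matrix()[:,2])
show('s19','scene',box=(290,370,160,230),f=9)
o=[.4572,-.1674]
print((proj(c,np.r_[circ(o,.06,.0135,5),circ(o,.06,.0103,5)])-[250,180]+.5)*4.6)
"
```

```text
t 23.60 pos [ 0.4562 -0.1668  0.0788] yaw 3.1088 F [-0.25 -0.73 -0.38] T [0.009 0.004 0.001] gap 0.0289 tau [-0. -0. -0.] q6 -1.9646
t 23.65 pos [ 0.4562 -0.1668  0.0787] yaw 3.1088 F [-0.47 -0.27  0.05] T [ 0.018 -0.021  0.012] gap 0.0290 tau [-0.    -0.002 -0.   ] q6 -1.9646
[ 1.18539684e-03 -4.73999325e-04 -9.99999185e-01]
[[344.43682517 389.7400864 ]
 [445.32773923 293.86633617]
 [337.41345838 199.79358281]
 [236.84818148 300.02781777]
 [344.43682517 389.7400864 ]
 [343.6375707  368.12430072]
 [420.58471614 294.59760059]
 [338.28018505 223.23414992]
 [261.52257629 299.29858162]
 [343.6375707  368.12430072]]
```

View pics/w19.png

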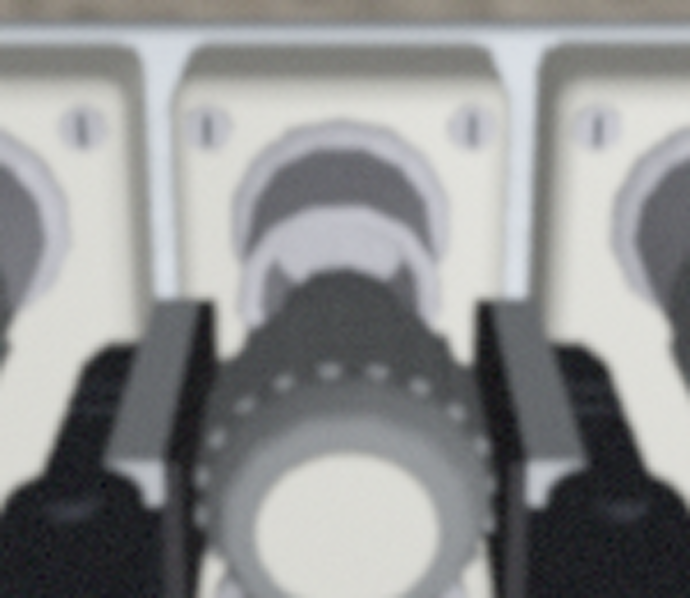

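View pics/s19.png

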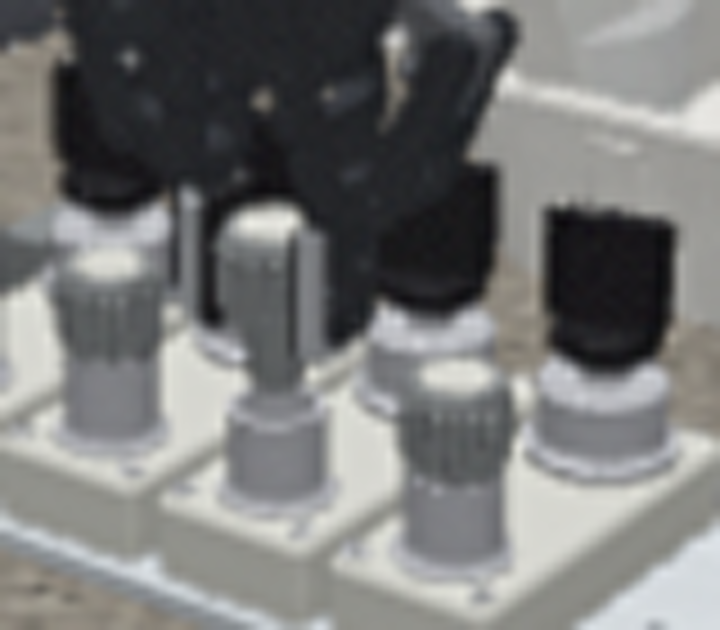

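```bash
python3 -c "
from h import *
c=np.load('pics/w19.npy',allow_pickle=True).item()
u=lambda p:(np.array(p)+.5)/4.6-.5+[250,180]
print('foot front',unproj(c,u([342.5,268]),.0657), 'rim outer top',unproj(c,u([341,203]),.06),'bore top (inner rim edge)',unproj(c,u([341,225]),.06))
print('white',unproj(c,u([347,530]),.0657+.044))
"
```

```text
foot front [[ 0.45060375 -0.16691007  0.0657    ]] rim outer top [[ 0.44421986 -0.16690037  0.06      ]] bore top (inner rim edge) [[ 0.44722417 -0.1670012   0.06      ]]
white [[ 0.45774761 -0.16662353  0.1097    ]]
```

Emit:
move_arm(
  series=[
    {"tx": 0.0012,"ty": -0.0002,"tz": 0.003,"wx": 0,"wy": 0,"wz": 0,"jaw": 0.2},
    {"tx": 0.0012,"ty": -0.0002,"tz": 0.008,"wx": 0,"wy": 0,"wz": 0,"jaw": 0.2},
    {"tx": 0.0012,"ty": -0.0002,"tz": 0.012,"wx": 0,"wy": 0,"wz": 0,"jaw": 0.2},
    {"tx": 0.0012,"ty": -0.0002,"tz": 0.016,"wx": 0,"wy": 0,"wz": 0,"jaw": 0.2},
    {"tx": 0.0012,"ty": -0.0002,"tz": 0.02,"wx": 0,"wy": 0,"wz": 0,"jaw": 0.2},
  ],
)

```text
time: 24.2
ee_pos: [0.4552, -0.1667, 0.0659]
tcp_rot: [0.0, 0.016, 1.0, 0.0]
force: [1.1, 0.9, 0.6]
finger_gap: 0.0291
```

```bash
python3 -c "
from h import *
st=rd(); c=show('w20',box=(250,400,180,310),f=4.6); st=rd()"
```

```text
t 24.20 pos [ 0.4552 -0.1667  0.0659] yaw 3.1088 F [1.12 0.85 0.62] T [-0.053 -0.107  0.   ] gap 0.0291 tau [-0.07   0.255  0.   ] q6 -1.9654
t 24.25 pos [ 0.4551 -0.1667  0.0655] yaw 3.1088 F [ 1.22 -0.13  0.2 ] T [-0.075 -0.237 -0.003] gap 0.0289 tau [-0.074  0.449  0.002] q6 -1.9654
```

View pics/w20.png

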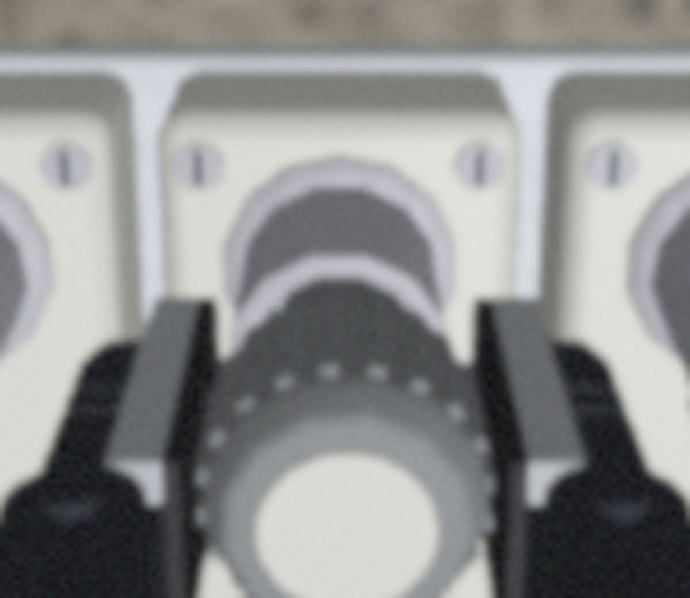

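Emit:
move_arm(
  series=[
    {"tx": -0.0008,"ty": 0,"tz": 0.003,"wx": 0,"wy": 0,"wz": 0,"jaw": 0.2},
    {"tx": -0.001,"ty": 0,"tz": 0.006,"wx": 0,"wy": 0,"wz": 0,"jaw": 0.2},
    {"tx": -0.001,"ty": 0,"tz": 0.009,"wx": 0,"wy": 0,"wz": 0,"jaw": 0.2},
    {"tx": -0.001,"ty": 0,"tz": 0.012,"wx": 0,"wy": 0,"wz": 0,"jaw": 0.2},
    {"tx": -0.001,"ty": 0,"tz": 0.014,"wx": 0,"wy": 0,"wz": 0,"jaw": 0.2},
  ],
)

```text
time: 24.75
ee_pos: [0.4559, -0.1668, 0.0577]
tcp_rot: [0.0, 0.016, 1.0, -0.0]
force: [1.2, -0.5, 0.5]
finger_gap: 0.0291
```

```bash
python3 -c "
from h import *
st=rd(); c=show('w21',box=(250,400,180,310),f=4.6); st=rd()"
```

```text
t 24.75 pos [ 0.4559 -0.1668  0.0577] yaw 3.1088 F [ 1.22 -0.5   0.54] T [-0.15  -0.231  0.041] gap 0.0291 tau [0.034 0.326 0.   ] q6 -1.9649
t 24.80 pos [ 0.4558 -0.1668  0.0576] yaw 3.1088 F [ 1.29 -1.15  0.8 ] T [-0.173 -0.191 -0.002] gap 0.0288 tau [0.043 0.443 0.   ] q6 -1.9649
```

View pics/w21.png

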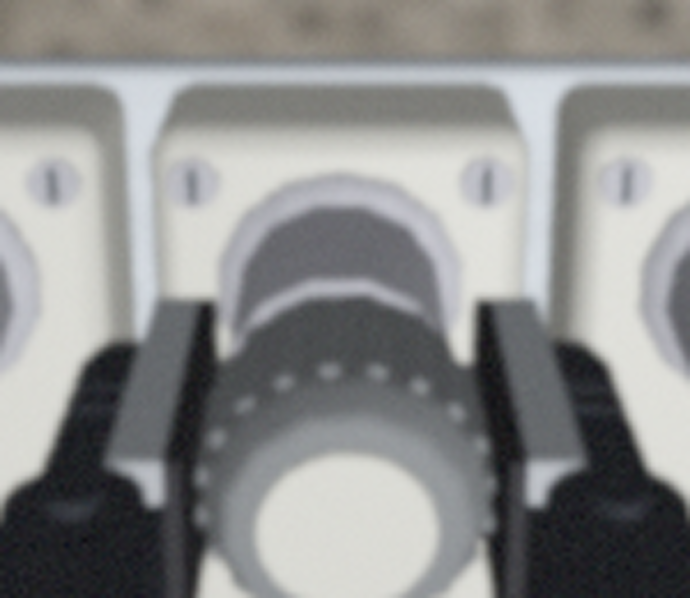

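Emit:
move_arm(
  series=[
    {"tx": -0.0006,"ty": -0.0005,"tz": 0.002,"wx": 0,"wy": 0,"wz": 0,"jaw": 0.2},
    {"tx": -0.0006,"ty": -0.0005,"tz": 0.004,"wx": 0,"wy": 0,"wz": 0,"jaw": 0.2},
    {"tx": -0.0006,"ty": -0.0005,"tz": 0.006,"wx": 0,"wy": 0,"wz": 0,"jaw": 0.2},
    {"tx": -0.0006,"ty": -0.0005,"tz": 0.008,"wx": 0,"wy": 0,"wz": 0,"jaw": 0.2},
    {"tx": -0.0006,"ty": -0.0005,"tz": 0.009,"wx": 0,"wy": 0,"wz": 0,"jaw": 0.2},
  ],
)

```text
time: 25.3
ee_pos: [0.4562, -0.1671, 0.0528]
tcp_rot: [0.0, 0.016, 1.0, -0.0]
force: [-1.3, 0.2, 7.3]
finger_gap: 0.0287
```

```bash
python3 -c "
from h import *
st=rd(); c=show('w22',box=(250,400,180,310),f=4.6); st=rd()"
```

```text
t 25.30 pos [ 0.4562 -0.1671  0.0528] yaw 3.1088 F [-1.27  0.22  7.3 ] T [0.181 0.318 0.083] gap 0.0287 tau [-0.005 -0.582  0.027] q6 -1.9653
t 25.35 pos [ 0.4562 -0.1671  0.0528] yaw 3.1088 F [-0.8   0.24  4.07] T [0.076 0.162 0.049] gap 0.0289 tau [ 0.008 -0.356  0.021] q6 -1.9652
```

View pics/w22.png

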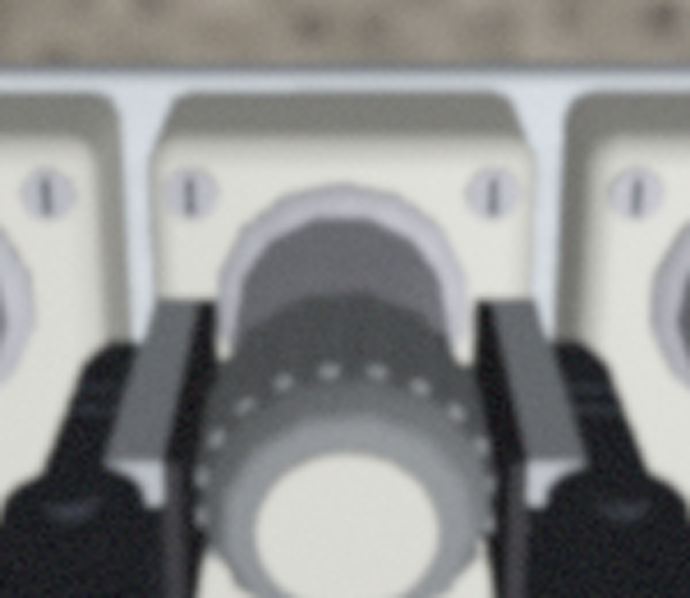

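Emit:
move_arm(
  series=[
    {"tx": 0,"ty": 0,"tz": 0.001,"wx": 0,"wy": 0,"wz": 0,"jaw": 0.2},
    {"tx": 0,"ty": 0,"tz": 0.001,"wx": 0,"wy": 0,"wz": 0,"jaw": 0.2},
    {"tx": 0,"ty": 0,"tz": 0.001,"wx": 0,"wy": 0,"wz": 0,"jaw": 0.38},
    {"tx": 0,"ty": 0,"tz": 0.001,"wx": 0,"wy": 0,"wz": 0,"jaw": 0.42},
    {"tx": 0,"ty": 0,"tz": 0.001,"wx": 0,"wy": 0,"wz": 0,"jaw": 0.42},
  ],
)

```text
time: 25.85
ee_pos: [0.4558, -0.1669, 0.0513]
tcp_rot: [-0.0, 0.016, 1.0, 0.0]
force: [-0.8, 0.4, -0.3]
finger_gap: 0.0357
```

```bash
python3 -c "
from h import *
st=rd(); c=show('w23',box=(250,400,180,310),f=4.6); st=rd()"
```

```text
t 25.85 pos [ 0.4558 -0.1669  0.0513] yaw 3.1088 F [-0.77  0.43 -0.29] T [ 0.053  0.005 -0.026] gap 0.0357 tau [0.    0.003 0.   ] q6 -1.9652
t 25.90 pos [ 0.4558 -0.1669  0.0513] yaw 3.1089 F [-0.48 -0.19 -0.91] T [-0.01  -0.015  0.014] gap 0.0363 tau [0.    0.003 0.   ] q6 -1.9653
```

View pics/w23.png

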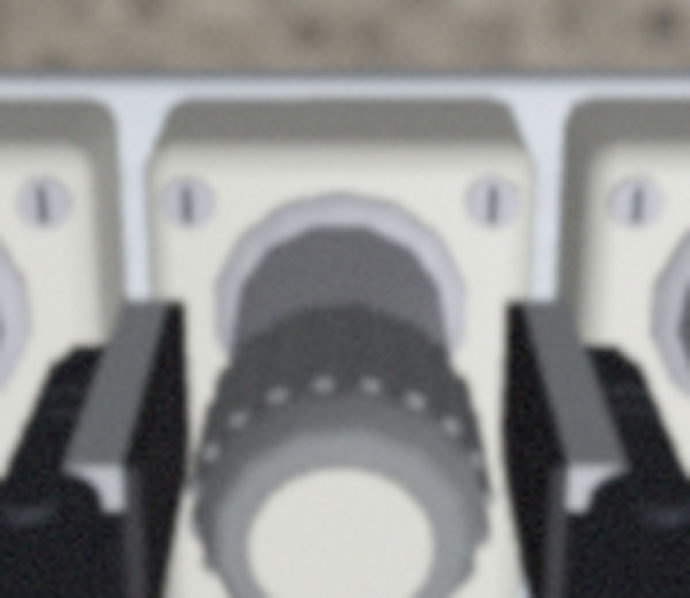

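Emit:
move_arm(
  series=[
    {"tx": 0,"ty": -0.0008,"tz": 0,"wx": 0,"wy": 0,"wz": 0,"jaw": 0.42},
    {"tx": 0,"ty": -0.0008,"tz": -0.03,"wx": 0,"wy": 0,"wz": 0,"jaw": 0.42},
    {"tx": 0,"ty": -0.0008,"tz": -0.08,"wx": 0,"wy": 0,"wz": 0,"jaw": 0.42},
    {"tx": 0,"ty": -0.0008,"tz": -0.16,"wx": 0,"wy": 0,"wz": 0,"jaw": 0.42},
    {"tx": -0.05,"ty": -0.0008,"tz": -0.22,"wx": 0,"wy": 0,"wz": 0,"jaw": 0.42},
  ],
)

```text
time: 26.4
ee_pos: [0.485, -0.1687, 0.1865]
tcp_rot: [0.001, 0.017, 1.0, -0.0]
force: [0.6, -0.4, 0.9]
finger_gap: 0.0355
```

```bash
python3 -c "
from h import *
from cell import *
for i in range(4): get_image('top')
st=rd(); c=show('w24',box=(190,470,60,290),f=2.8); show('s24','scene',box=(250,410,140,260),f=5); show('t24','top',box=(240,450,140,240),f=3.8); st=rd()"
```

```text
t 26.60 pos [ 0.4864 -0.1686  0.1841] yaw 3.1091 F [-0.16  0.34 -0.62] T [ 0.023  0.037 -0.033] gap 0.0355 tau [ 0.024 -0.02   0.021] q6 -1.9437
t 26.75 pos [ 0.485  -0.1682  0.1819] yaw 3.1086 F [-0.93  0.49  0.08] T [-0.015  0.023 -0.011] gap 0.0359 tau [ 0.003 -0.002 -0.001] q6 -1.9437
```

View pics/w24.png

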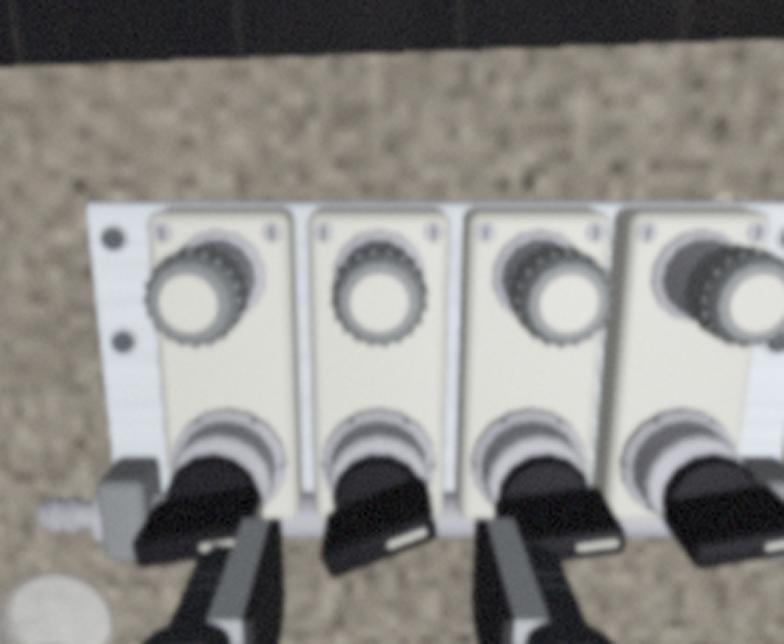

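View pics/s24.png

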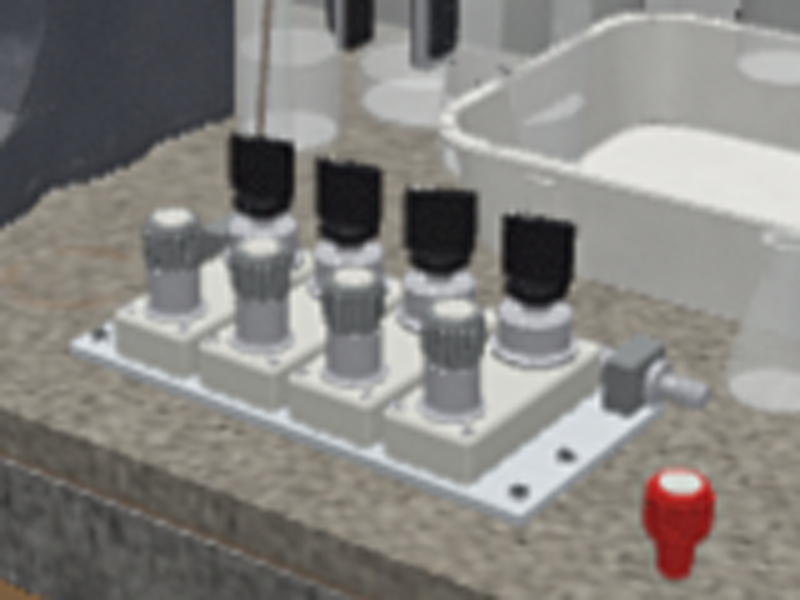

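View pics/t24.png

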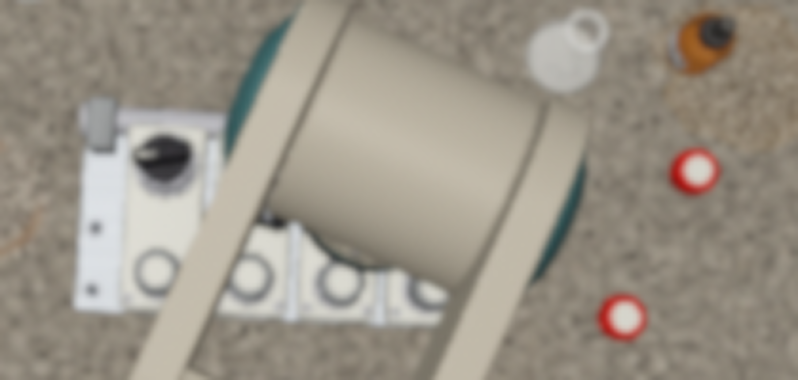

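```bash
python3 -c "
from h import *
im=cv2.imread('pics/w24_raw.png'); a=im[200:270,235:305]; b=im[200:270,290:360]; d=im[200:270,347:417]
cv2.imwrite('pics/cmp.png',cv2.resize(np.hstack([a,b,d]),None,fx=3.8,fy=3.8,interpolation=cv2.INTER_CUBIC))
im=cv2.imread('pics/s24_raw.png'); cv2.imwrite('pics/cmp2.png',cv2.resize(im[160:215,290:372],None,fx=9,fy=9,interpolation=cv2.INTER_CUBIC))
c=np.load('pics/w24.npy',allow_pickle=True).item()
# white disc of seated plug
print(unproj(c,(np.array([[379,299],[187,303],[569,301]])+.5)/2.8-.5+[190,60],.084))
print([cv2.absdiff(cv2.imread('pics/top0.png')[a:b,x:y],cv2.imread('pics/t24_raw.png')[a:b,x:y]).mean() for a,b,x,y in [(135,170,375,440),(205,250,165,205)]])
"
```

```text
[[ 0.45622629 -0.16727138  0.084     ]
 [ 0.45559123 -0.22386423  0.084     ]
 [ 0.45862653 -0.11137607  0.084     ]]
[np.float64(2.016263736263736), np.float64(1.5635185185185185)]
```

View pics/cmp.png

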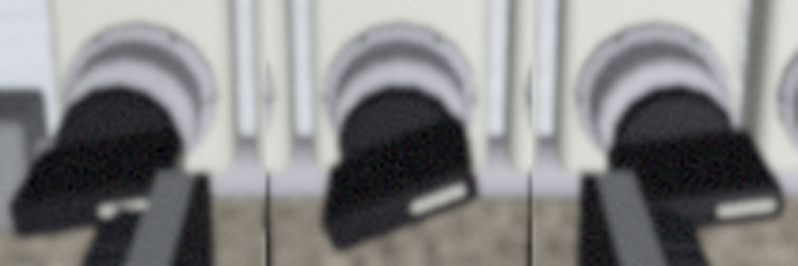

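View pics/cmp2.png

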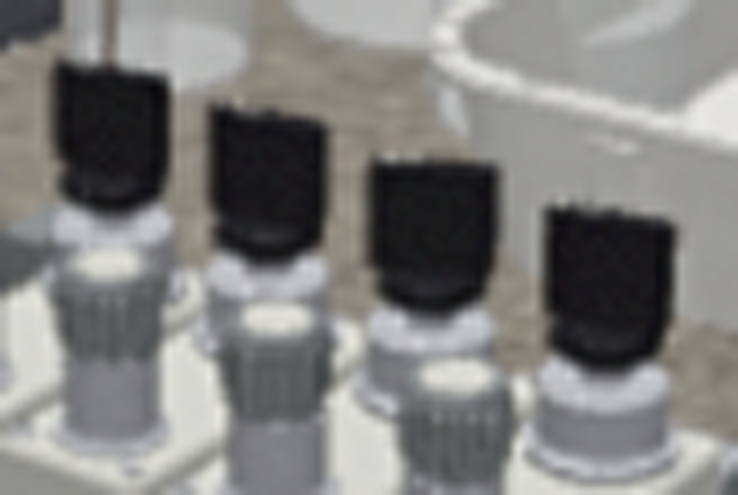

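```bash
python3 -c "
from h import *
from cell import *
rd(); print(sign_off())"
```

```text
t 26.75 pos [ 0.485  -0.1682  0.1819] yaw 3.1086 F [-0.93  0.49  0.08] T [-0.015  0.023 -0.011] gap 0.0359 tau [ 0.003 -0.002 -0.001] q6 -1.9437
the job is handed in; nothing more can be done
None
```

I shut the open tap (third from the left) and seated the grey plug in its outlet. I handed the job in at 26.75 s; `sign_off()` gave no verdict.

- **Tap:** I pressed the handle about 6 mm (10–11 N) and turned it clockwise in small steps. The stop was felt at about 1.18 rad, and the highest moment I measured was 0.22 N m, against the 0.4 N m limit. I eased back 0.01 rad, let the handle rise and let go. Afterwards its skirt and bar stood level with the neighbouring handles in both the wrist and scene pictures.
- **Plug:** I gripped the loose grey plug by the head, lowered it into that outlet and felt the shoulder land (7 N, within 0.5 mm of the expected height). I then opened the jaws only to 36 mm and raised the arm clear.
- **Last checks:** The plug's head stands as high as its neighbours'. Its centre measured about 1 mm from where the neighbouring plugs and my earlier outlet sightings put the outlet's centre.
- **Surroundings:** The areas round the bottle, flask and marker looked unchanged in the top picture, and I saw no sign of touching the other taps.
- **Disagreement:** My sightings of the outlet differed by up to 2 mm along x. I settled this with a close view of plug and rim together, plus the side forces felt during insertion. No other check failed.

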